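Put the swapped colour filters back in front of their lamps

TASK

The three colour filters on the optical table stand in front of the wrong lamps. Rearrange them so that each filter stands centred and square to the beam on the seat in front of the lamp of its own colour, parking one of them on the empty spare seat on the way. Keep the filters upright, and leave the sample plate, the screw driver and the tissue box where they are.

Things in the scene. Friction and masses are not known exactly. Their poses are not given: they have to be found in the camera images.
- red_filter_center (a point): red filter, loose, upright, 260 g: dark foot 50 x 50 x 10 mm; post; square red frame with red glass, 56 mm wide (y), 14 thick (x), from 24 to 80 mm above the underside; on its top, centred, a solid red finger tab with dark ridges, 32 (y) x 14 (x) mm, up to 118 mm: grasp this from above. Point: centre, 59 mm above the underside; tab from 21 to 59 mm above it. x square to the glass, z up.
- green_filter_center (a point): green filter, loose, upright, 260 g: dark foot 50 x 50 x 10 mm; post; square green frame with green glass, 56 mm wide (y), 14 thick (x), from 24 to 80 mm above the underside; on its top, centred, a solid green finger tab with dark ridges, 32 (y) x 14 (x) mm, up to 118 mm: grasp this from above. Point: centre, 59 mm above the underside; tab from 21 to 59 mm above it. x square to the glass, z up.
- blue_filter_center (a point): blue filter, loose, upright, 260 g: dark foot 50 x 50 x 10 mm; post; square blue frame with blue glass, 56 mm wide (y), 14 thick (x), from 24 to 80 mm above the underside; on its top, centred, a solid blue finger tab with dark ridges, 32 (y) x 14 (x) mm, up to 118 mm: grasp this from above. Point: centre, 59 mm above the underside; tab from 21 to 59 mm above it. x square to the glass, z up.
- red_seat (a point): centre of the flat top of the red lamp's seat, a fixed bright plate 60 x 60 mm, top 12 mm over the table; z up. The red lamp (black box, red lid plate, red lens tube) is fixed behind it on the -x side and shines along +x: tube from 47 mm, top 85 mm over the table; box from 75 to 155 mm, top 96 mm. A seated filter's point is 59 mm above this one.
- green_seat (a point): centre of the flat top of the green lamp's seat, a fixed bright plate 60 x 60 mm, top 12 mm over the table; z up. The green lamp (black box, green lid plate, green lens tube) is fixed behind it on the -x side and shines along +x: tube from 47 mm, top 85 mm over the table; box from 75 to 155 mm, top 96 mm. A seated filter's point is 59 mm above this one.
- blue_seat (a point): centre of the flat top of the blue lamp's seat, a fixed bright plate 60 x 60 mm, top 12 mm over the table; z up. The blue lamp (black box, blue lid plate, blue lens tube) is fixed behind it on the -x side and shines along +x: tube from 47 mm, top 85 mm over the table; box from 75 to 155 mm, top 96 mm. A seated filter's point is 59 mm above this one.
- spare_seat (a point): spare seat: the same bright aluminium plate, 60 x 60 mm with its flat top 12 mm above the table, fixed and without a lamp, empty at the start; this point is the centre of its top, z is up.
- sample_plate_center (a point): gold-coloured sample plate lying flat, 50 x 120 x 6 mm, long along y, loose, to be left alone; the point is its centre.
- ball_driver_center (a point): yellow-handled screw driver lying flat, 190 mm long along its x, 20 mm thick, loose, to be left alone; the point is at mid-length.
- tissue_box_center (a point): flat white box of lens tissue, 70 x 110 x 28 mm, long along y, loose, to be left alone; the point is its centre.
There are look-alikes about, which are no part of the job. What is shaped like the part that bears blue_seat but orange or turquoise is not meant.

How it is judged:
By the outcome, as a careful person would: the job done as asked, in the order asked, and still so for the second after the job is handed in, with the robot touching nothing.
It also fails if it takes over 106 s, if anything falls off the work surface, if the arm or the gripper's body presses on something with over 40 N, if the wrist force passes 120 N, or if a joint passes its speed limit or range.

ROBOT

A 7-joint arm with a two-finger parallel gripper is mounted at the origin on the work surface. World frame = base frame: x ahead of the robot, y to its left, z up, the work surface at z = 0. Lengths are in m, angles in rad, forces in N, time in s.
With the tool pointing down it reaches from about 0.4 to 0.85 m from the base axis. Payload 6.9 kg.
Tool frame: the origin (TCP) lies between the finger pads; the fingertips stand 11 mm ahead of it and the grasp point (between the pads) lies 8 mm behind it; z points along the fingers, y is the direction in which the jaws open and shut (so a half turn about z gives the same grasp; the last joint's range is limited). The gripper opens to 85 mm and grips with 20 to 120 N. Pads are 22 mm wide; open, the fingers measure 114 mm over their backs; the gripper's body (76 mm by 85 mm) begins 54 mm behind the grasp point. The pads swing forward as they close: fully open they stand 13 mm farther back than shut.
Start: joints at [-1.113, 0.507, -0.238, 1.5, 0.126, 1.149, -0.155], TCP at [0.216, 0.586, 0.242] pointing down, gripper open.
Joint ranges: [-3.08, 3.08], [-0.24, 2.05], [-1.43, 1.35], [0, 2.5], [-1.52, 4.66], [0.17, 1.96], [-2.89, 2.89]. Speed limits (rad/s): [2.39, 2.39, 3.14, 3.14, 3.14, 3.14, 3.14].

INTERFACE

Orientations are given as a unit quaternion [x, y, z, w].
In Python, from cell import arm gives the robot as it stands. The module is installed in compiled form; this text tells all that it offers.
- The arm moves only by the tool step_arm, never from a script. Its argument "motion" is a list of rows, each an object of numbers: "tx", "ty", "tz": the shift along the tool's x, y, z in units of 50 mm (1.0 is 50 mm); "ax", "ay", "az": the turn, a rotation vector about the tool's x, y, z in rad; "claw": the finger opening in mm, from 0 to 85.4. A call has exactly 10 rows; each row shifts and turns the commanded pose from where the row before left it, along the tool's axes as they then stand; what a row does not reach is not made up. A row lasts 1/10 s, in which the tool goes at most 50 mm and 8.59 degrees, less where a joint would pass 70% of its speed; a pose out of reach is approached as far as the arm can. A call is refused whole if a number of a shift passes 1 or a number of a turn 0.15, either way. A call with a gripper value outside its range is refused whole. The fingers move at their own pace and stop on an object; "newtons" is the grip in N (left out, the last holds). Time passes only in rows, so rows that do not move let the fingers close, or fill a call up. It gives the time, the measured TCP pose, the force and the opening at its end, in the units of the state.
- arm.observe(): the state, without advancing time (a new reading comes with each control period).
- arm.camera(name): name is "side" or "top"; returns a dict with "frame" (384x512x3 uint8, red, green, blue), "fx", "fy", "cx", "cy" (pixels), "k1" (the pictures are not rectified: a ray, as slopes to the right and down, at radius r is drawn at 1 + k1 r^2 times it, then the intrinsics apply), "extrinsics" (4x4, takes a point from camera to world coordinates). Camera axes: x right, y down, z forward; pixel columns grow to the right and rows downward; lengths in m; the calibration is good to about 2 mm. A picture is of the moment at which its call begins. There is no depth.
- arm.sign_off(): hands the job in, once; it reports no verdict.
The state is a dict: "time": time; "joint_positions": joint angles; "qvel": joint speeds; "effort": joint torques, N m; "ee_pos": TCP position; "ee_rot": TCP orientation; "force": force on the tool from outside, world axes, zero at the start; "moment": the same for the moment, N m; "width": opening from 0.0 (shut) to 1.0 (fully open).
Only numpy, scipy, OpenCV 4.12 (cv2) and the standard library are available. Lean on these libraries where they do the work, as an engineer would, in place of code of your own. Each camera call takes 0.05 s, during which the arm holds its last target. There are 200 camera calls.

## Working session

There is one attempt and no reset: what is moved stays moved. The work goes in short steps, Python scripts to look and compute and a tool call to move; the robot and the scene stay as the last step left them, time stands still between calls to the robot, and variables do not carry over. Pictures are saved under pics/ and viewed, about 12 in all and at most 16, crops included, and the job is handed in when it is done.

Besides the shell and the picture viewer there is one more tool, called after "Request:" as a command line: name --argument value ..., lists and objects as JSON in quotes. step_arm: Moves the arm, as the interface text tells. Its arguments: {"type":"object","properties":{"motion":{"type":"array","items":{"type":"object","properties":{"tx":{"type":"number"},"ty":{"type":"number"},"tz":{"type":"number"},"ax":{"type":"number"},"ay":{"type":"number"},"az":{"type":"number"},"claw":{"type":"number"}}}},"newtons":{"type":"number"}},"required":["motion"]}

```bash
mkdir -p pics; cat > h.py <<'E'
import numpy as np, cv2
from cell import arm
def snap(name,fn):
    c=arm.camera(name); np.savez('pics/'+fn+'.npz',**c); cv2.imwrite('pics/'+fn+'.png',c['frame'][:,:,::-1]); return c
def load(fn): return dict(np.load('pics/'+fn+'.npz'))
def K(c): return np.array([[c['fx'],0,c['cx']],[0,c['fy'],c['cy']],[0,0,1]],float)
def pix2w(c,u,v,z):
    d=np.array([float(c['k1']),0,0,0,0])
    p=cv2.undistortPoints(np.array([[[u,v]]],float),K(c),d)[0,0]
    E=c['extrinsics']; r=E[:3,:3]@[p[0],p[1],1]; o=E[:3,3]
    return o+r*(z-o[2])/r[2]
def w2pix(c,P):
    E=np.linalg.inv(c['extrinsics']); q=np.atleast_2d(P)@E[:3,:3].T+E[:3,3]
    s=q[:,:2]/q[:,2:]; s=s*(1+float(c['k1'])*(s**2).sum(1,keepdims=True))
    return s*[c['fx'],c['fy']]+[c['cx'],c['cy']]
def crop(fn,x0,y0,w,h,k,out):
    im=cv2.imread('pics/'+fn+'.png')[y0:y0+h,x0:x0+w]
    cv2.imwrite('pics/'+out+'.png',cv2.resize(im,None,fx=k,fy=k,interpolation=cv2.INTER_CUBIC))
E
python3 - <<'E'
from h import *
np.set_printoptions(precision=4,suppress=True)
print(arm.observe())
for n in('top','side'):
    c=snap(n,n+'0'); print(n,c['fx'],c['fy'],c['cx'],c['cy'],c['k1']);print(c['extrinsics'])
a=cv2.imread('pics/top0.png');b=cv2.imread('pics/side0.png')
E
```

```text
{'time': 0.0, 'joint_positions': array([-1.1125,  0.5083, -0.2375,  1.5011,  0.1257,  1.1489, -0.1548]), 'qvel': array([ 0.0005,  0.0007,  0.0007,  0.0006, -0.0008, -0.0008,  0.0016]), 'effort': array([ -0.0001, -62.061 ,  -2.1863, -24.9652,   0.0129,   0.0123,
        -0.    ]), 'ee_pos': array([0.2159, 0.586 , 0.2414]), 'ee_rot': array([ 0.1755,  0.9845, -0.0009, -0.0001]), 'force': array([0.3188, 0.4014, 0.539 ]), 'moment': array([-0.0161,  0.025 , -0.0169]), 'width': 0.9964362106642847}
top 497.4279502151673 497.4279502151673 259.2605514011811 190.6597564297986 -0.02866062242242129
[[-0.0088 -0.9918  0.1274  0.3575]
 [-0.9999  0.0099  0.0077  0.0583]
 [-0.0088 -0.1273 -0.9918  1.4919]
 [ 0.      0.      0.      1.    ]]
side 433.0628746706686 433.0628746706686 249.34412612221493 196.80928475900643 -0.0371329636759164
[[ 0.9866 -0.1108  0.1198  0.3637]
 [-0.1632 -0.6738  0.7206 -1.0045]
 [ 0.0009 -0.7305 -0.6829  1.0967]
 [ 0.      0.      0.      1.    ]]
```

View pics/top0.png

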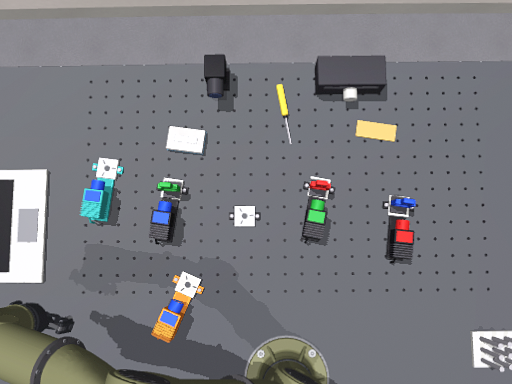

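View pics/side0.png

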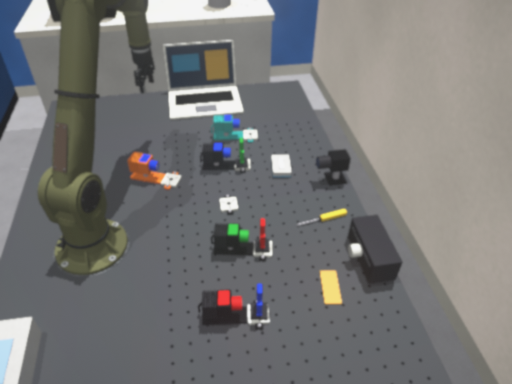

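Top picture: the black-bodied lamps are blue (163,215), green (316,210) and red (402,235). In front of them stand the green filter (170,187), the red filter (319,187) and the blue filter (402,203). The spare seat is at (245,216).

Possible mix-ups for the blue seat are the seats of the turquoise lamp (107,168) and the orange lamp (187,285), both with blue lids. Only the black-bodied one at (172,187) fits the description. Next I check close crops.

```bash
python3 - <<'E'
from h import *
A=[]
im=cv2.imread('pics/top0.png')
for x,y in((135,165),(205,165),(280,165),(365,165)):
    A.append(cv2.resize(im[y:y+70,x:x+80] if 1 else 0,None,fx=5,fy=5,interpolation=cv2.INTER_CUBIC)[:300])
cv2.imwrite('pics/c1.png',np.vstack([np.hstack(A[:2]),np.hstack(A[2:])]))
im=cv2.imread('pics/side0.png');A=[]
for x,y in((195,125),(200,180),(210,205),(200,270)):
    A.append(cv2.resize(im[y:y+60,x:x+80],None,fx=5,fy=5,interpolation=cv2.INTER_CUBIC))
cv2.imwrite('pics/c2.png',np.vstack([np.hstack(A[:2]),np.hstack(A[2:])]))
E
```

```text
(no output)
```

View pics/c1.png

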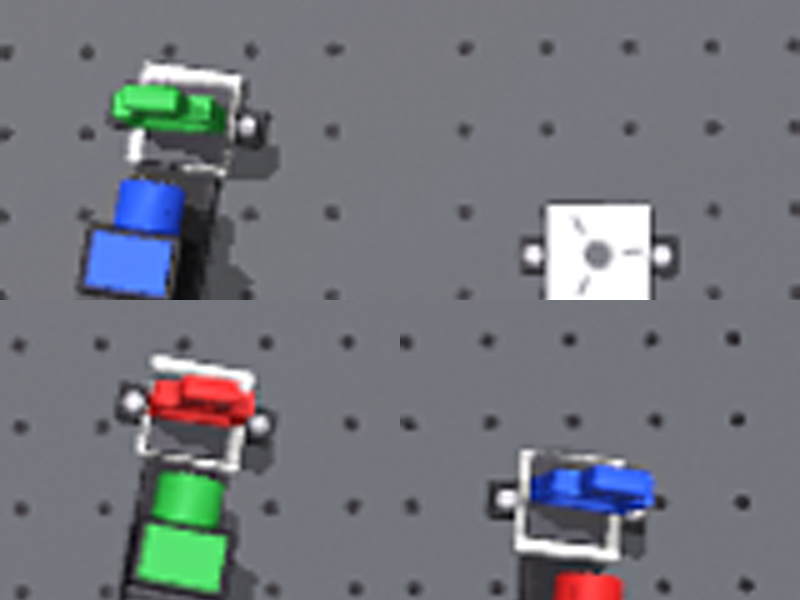

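View pics/c2.png

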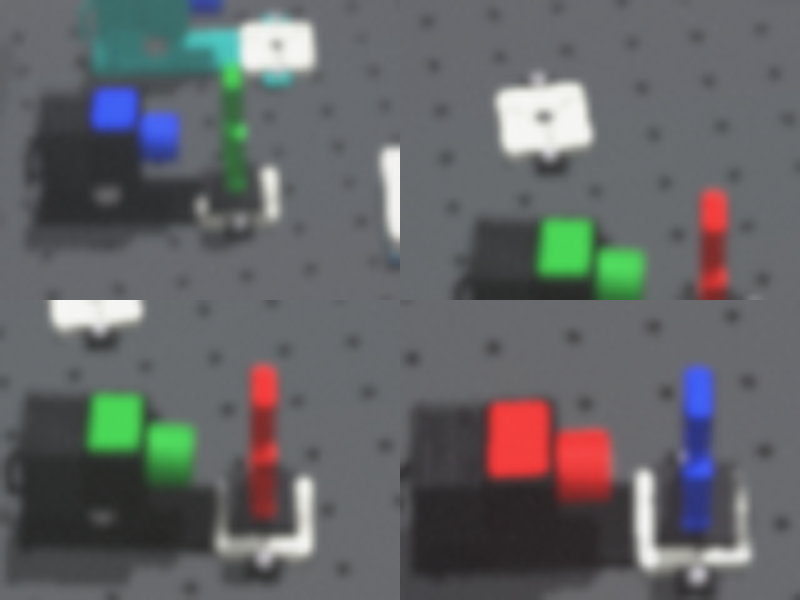

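Crop 1 confirms the choice: the blue seat belongs to the black lamp with the blue lid and carries the green filter. The red filter is on green and the blue filter is on red. Now I fit the poses, using the seat corners I read and the colour silhouettes of the filters.

```bash
cat >> h.py <<'E'
from scipy.optimize import minimize, least_squares
def T(p,P):
    c,s=np.cos(p[2]),np.sin(p[2]); P=np.asarray(P,float)
    return np.c_[p[0]+c*P[:,0]-s*P[:,1],p[1]+s*P[:,0]+c*P[:,1],P[:,2]]
def box(dx,dy,z0,z1): return np.array([[a*dx/2,b*dy/2,z] for a in(-1,1) for b in(-1,1) for z in(z0,z1)])
def colmask(c,col,roi):
    x,y,w,h=roi; f=c['frame'][y:y+h,x:x+w].astype(np.float32)
    f=cv2.resize(f,None,fx=8,fy=8,interpolation=cv2.INTER_CUBIC)
    i='rgb'.index(col); o=np.maximum(f[...,(i+1)%3],f[...,(i+2)%3])
    return (f[...,i]-o>45).astype(np.uint8)
def sil(c,p,zb,roi):
    x,y,w,h=roi; m=np.zeros((h*8,w*8),np.uint8)
    for B in(box(.014,.056,zb+.024,zb+.08),box(.014,.032,zb+.08,zb+.118)):
        q=(w2pix(c,T(p,B))-[x,y]+.5)*8-.5
        cv2.fillConvexPoly(m,cv2.convexHull(np.round(q*16).astype(np.int32)),1,shift=4)
    return m
def fitfilter(views,col,p0,zb=.012):
    M=[(c,roi,colmask(c,col,roi)) for c,roi in views]
    def f(p):
        s=0
        for c,roi,m in M:
            n=sil(c,p,zb,roi); s+=1-(m&n).sum()/max((m|n).sum(),1)
        return s
    r=min((minimize(f,[p0[0],p0[1],p0[2]+d],method='Nelder-Mead',options=dict(initial_simplex=[[p0[0]+a,p0[1]+b,p0[2]+d+e] for a,b,e in((0,0,0),(.008,0,0),(0,.008,0),(0,0,.15))],xatol=1e-5,fatol=1e-4)) for d in(-.1,.1)),key=lambda r:r.fun)
    return r.x,r.fun
def fitsq(c,uv,p0=None):
    W=np.array([pix2w(c,u,v,.012) for u,v in uv])
    S=np.array([[.03,.03,.012],[.03,-.03,.012],[-.03,.03,.012],[-.03,-.03,.012]])[:len(W)]
    r=least_squares(lambda p:(T(p,S)-W)[:,:2].ravel(),[*W[:,:2].mean(0),0])
    return r.x,r.fun
E
python3 - <<'E'
from h import *
np.set_printoptions(precision=4,suppress=True)
t=load('top0');s=load('side0')
def o(x0,y0,ox,oy,L): return [(x0+(u-ox+.5)/5-.5,y0+(v-oy+.5)/5-.5) for u,v in L]
S={'blue':o(135,165,0,0,[(145,64),(243,74),(128,163),(230,172)]),
'green':o(280,165,0,300,[(152,356),(254,372),(138,455),(238,470)]),
'red':o(365,165,400,300,[(519,450),(622,460),(515,551),(616,558)])}
g=cv2.resize(t['frame'][195:240,225:265].astype(np.float32),None,fx=8,fy=8,interpolation=cv2.INTER_CUBIC).min(2)>170
g=cv2.morphologyEx(g.astype(np.uint8),cv2.MORPH_OPEN,np.ones((60,60)))
b=cv2.boxPoints(cv2.minAreaRect(cv2.findNonZero(g))); b=[(225+(u+.5)/8-.5,195+(v+.5)/8-.5) for u,v in b]
b=sorted(b,key=lambda q:q[1]);b=sorted(b[:2])+sorted(b[2:]); S['spare']=b
for k,v in S.items():
    p,r=fitsq(t,v); print(k,p,'res mm',np.abs(r).max()*1e3)
    # side check: predicted seat corners in side view
    print('   side px',w2pix(s,T(p,[[.03,.03,.012],[.03,-.03,.012],[-.03,-.03,.012]])).round(1).tolist())
for col,rt,rs,k in(('g',(150,172,45,22),(236,134,16,32),'blue'),('r',(300,172,40,22),(256,214,18,42),'green'),('b',(382,190,42,20),(248,278,22,40),'red')):
    p0=fitsq(t,S[k])[0]
    for V in([(t,rt)],[(t,rt),(s,rs)],[(s,rs)]): print(col,'on',k,*fitfilter(V,col,p0))
E
```

```text
blue [ 0.5576  0.3326 -0.121 ] res mm 1.4752319598642094
   side px [[249.6, 159.4], [250.2, 168.8], [235.0, 169.2]]
green [ 0.5563 -0.1087 -0.1687] res mm 1.1605360310684987
   side px [[271.4, 241.3], [272.0, 255.5], [253.3, 255.4]]
red [ 0.4987 -0.345  -0.0938] res mm 0.9145782038732508
   side px [[267.4, 303.9], [269.5, 322.2], [248.2, 323.5]]
spare [ 0.4726  0.115  -0.0072] res mm 0.3380746981769822
   side px [[235.3, 197.5], [237.6, 208.9], [220.8, 210.7]]
g on blue [ 0.5541  0.3329 -0.0834] 0.11497211497211501
g on blue [ 0.5543  0.3344 -0.1283] 0.6937270184765618
g on blue [ 0.5555  0.3446 -0.1412] 0.5456083679433934
r on green [ 0.5541 -0.1049 -0.1456] 0.05273469387755103
r on green [ 0.5542 -0.1046 -0.1481] 0.24469945981194752
r on green [ 0.5553 -0.0989 -0.1448] 0.1260442486000184
b on red [ 0.5009 -0.3441 -0.1516] 0.04166666666666663
b on red [ 0.5008 -0.3435 -0.157 ] 0.239215686794648
b on red [ 0.5014 -0.3386 -0.1629] 0.1247123791992637
```

```bash
cat >> h.py <<'E'
from scipy.spatial.transform import Rotation as R
def plan(x,y,z,yaw):
    s=arm.observe(); q=R.from_quat(s['ee_rot']); M=q.as_matrix()
    cur=np.arctan2(M[1,1],M[0,1]); d=(yaw-cur+np.pi/2)%np.pi-np.pi/2
    tilt=q.inv().apply([0,0,-1])  # desired tool z in tool frame
    D=np.array([x,y,z])-s['ee_pos']; M2=R.from_rotvec([0,0,d]).as_matrix()@M
    print('t',round(s['time'],2),'pos',s['ee_pos'].round(4),'yaw',round(cur,3),'F',s['force'].round(1),'w',round(s['width']*85.4,1),'j7',round(s['joint_positions'][6],2))
    print(' units now',(M.T@D/.05).round(3),' az',round(-d,3),' units after turn',(M2.T@D/.05).round(3),' tilt fix ax,ay',round(-tilt[1],4),round(tilt[0],4))
E
python3 -c "
from h import *
plan(.5545,.333,.25,-.11)"
```

```text
t 0.1 pos [0.2159 0.5861 0.2415] yaw 1.218 F [-0.6 -0.2 -0.1] w 85.6 j7 -0.15
 units now [-8.104 -2.41  -0.165]  az 1.328  units after turn [-4.287  7.287 -0.181]  tilt fix ax,ay -0.0016 0.0
```

Request:
step_arm --motion '[{"az":0.133,"claw":50},{"az":0.133,"claw":50},{"az":0.133,"claw":50},{"az":0.133,"claw":50},{"az":0.133,"claw":50},{"az":0.133,"claw":50},{"az":0.133,"claw":50},{"az":0.133,"claw":50},{"az":0.133,"claw":50},{"az":0.133,"claw":50}]'

```text
validation failed for argument at $.mo...
```

Request:
step_arm --motion '[{"tx":-0.25,"ty":0.4},{"tx":-0.45,"ty":0.75},{"tx":-0.45,"ty":0.8},{"tx":-0.45,"ty":0.8},{"tx":-0.5,"ty":0.8},{"tx":-0.5,"ty":0.8},{"tx":-0.5,"ty":0.8},{"tx":-0.5,"ty":0.8},{"tx":-0.45,"ty":0.8},{"tx":-0.2,"ty":0.5}]'

```text
validation failed for argument at $.mo...
```

```bash
python3 -c "
from h import *
plan(.5545,.333,.108,-.11)"
```

```text
t 0.1 pos [0.2159 0.5861 0.2415] yaw 1.218 F [-0.6 -0.2 -0.1] w 85.6 j7 -0.15
 units now [-8.104 -2.405  2.675]  az 1.328  units after turn [-4.287  7.291  2.659]  tilt fix ax,ay -0.0016 0.0
```

Request:
step_arm --motion '[{"tx":0,"ty":0,"tz":0,"ax":0,"ay":0,"az":0.133,"claw":50},{"tx":0,"ty":0,"tz":0,"ax":0,"ay":0,"az":0.133,"claw":50},{"tx":0,"ty":0,"tz":0,"ax":0,"ay":0,"az":0.133,"claw":50},{"tx":0,"ty":0,"tz":0,"ax":0,"ay":0,"az":0.133,"claw":50},{"tx":0,"ty":0,"tz":0,"ax":0,"ay":0,"az":0.133,"claw":50},{"tx":0,"ty":0,"tz":0,"ax":0,"ay":0,"az":0.133,"claw":50},{"tx":0,"ty":0,"tz":0,"ax":0,"ay":0,"az":0.133,"claw":50},{"tx":0,"ty":0,"tz":0,"ax":0,"ay":0,"az":0.133,"claw":50},{"tx":0,"ty":0,"tz":0,"ax":0,"ay":0,"az":0.133,"claw":50},{"tx":0,"ty":0,"tz":0,"ax":0,"ay":0,"az":0.133,"claw":50}]' --newtons 50

```text
time: 1.1
ee_pos: [0.2158, 0.5862, 0.2418]
ee_rot: [0.747, 0.664, -0.0, 0.0]
force: [-0.4, 0.7, -0.9]
width: 0.588
```

Request:
step_arm --motion '[{"tx":-0.2,"ty":0.4,"tz":0,"ax":0,"ay":0,"az":0,"claw":50},{"tx":-0.45,"ty":0.75,"tz":0,"ax":0,"ay":0,"az":0,"claw":50},{"tx":-0.5,"ty":0.8,"tz":0,"ax":0,"ay":0,"az":0,"claw":50},{"tx":-0.5,"ty":0.8,"tz":0,"ax":0,"ay":0,"az":0,"claw":50},{"tx":-0.5,"ty":0.8,"tz":0,"ax":0,"ay":0,"az":0,"claw":50},{"tx":-0.5,"ty":0.8,"tz":0,"ax":0,"ay":0,"az":0,"claw":50},{"tx":-0.5,"ty":0.8,"tz":0,"ax":0,"ay":0,"az":0,"claw":50},{"tx":-0.5,"ty":0.8,"tz":0,"ax":0,"ay":0,"az":0,"claw":50},{"tx":-0.4,"ty":0.8,"tz":0,"ax":0,"ay":0,"az":0,"claw":50},{"tx":-0.2,"ty":0.5,"tz":0,"ax":0,"ay":0,"az":0,"claw":50}]'

```text
time: 2.1
ee_pos: [0.5554, 0.3307, 0.2419]
ee_rot: [0.747, 0.665, -0.0, 0.001]
force: [-1.0, 0.6, -0.1]
width: 0.587
```

```bash
python3 -c "
from h import *
plan(.5545,.333,.108,-.11)"
```

```text
t 2.1 pos [0.5554 0.3307 0.2419] yaw -0.116 F [-1.   0.6 -0.1] w 50.1 j7 -0.62
 units now [ 0.048 -0.026  2.678]  az -0.006  units after turn [ 0.049 -0.026  2.678]  tilt fix ax,ay 0.0009 0.0021
```

Request:
step_arm --motion '[{"tx":0.05,"ty":-0.02,"tz":0.2,"ax":0,"ay":0,"az":0,"claw":45},{"tx":0,"ty":0,"tz":0.4,"ax":0,"ay":0,"az":0,"claw":45},{"tx":0,"ty":0,"tz":0.4,"ax":0,"ay":0,"az":0,"claw":45},{"tx":0,"ty":0,"tz":0.4,"ax":0,"ay":0,"az":0,"claw":45},{"tx":0,"ty":0,"tz":0.3,"ax":0,"ay":0,"az":0,"claw":45},{"tx":0,"ty":0,"tz":0.3,"ax":0,"ay":0,"az":0,"claw":45},{"tx":0,"ty":0,"tz":0.3,"ax":0,"ay":0,"az":0,"claw":45},{"tx":0,"ty":0,"tz":0.2,"ax":0,"ay":0,"az":0,"claw":45},{"tx":0,"ty":0,"tz":0.18,"ax":0,"ay":0,"az":0,"claw":45},{"tx":0,"ty":0,"tz":0,"ax":0,"ay":0,"az":0,"claw":45}]'

```text
time: 3.1
ee_pos: [0.5508, 0.3374, 0.1069]
ee_rot: [0.745, 0.667, -0.001, -0.0]
force: [0.7, -0.5, 0.4]
width: 0.522
```

```bash
python3 - <<'E'
from h import *
plan(.5545,.333,.108,-.11)
t=snap('top','t1');s=snap('side','s1')
a=[]
for im,x,y in((t,135,155),(s,195,115)): a.append(cv2.resize(im['frame'][y:y+70,x:x+80,::-1],None,fx=5,fy=5,interpolation=cv2.INTER_CUBIC))
cv2.imwrite('pics/c3.png',np.hstack(a))
E
```

```text
t 3.1 pos [0.5508 0.3374 0.1069] yaw -0.112 F [ 0.7 -0.5  0.4] w 44.6 j7 -0.6
 units now [-0.079  0.084 -0.022]  az -0.002  units after turn [-0.079  0.084 -0.022]  tilt fix ax,ay -0.002 0.0013
```

View pics/c3.png

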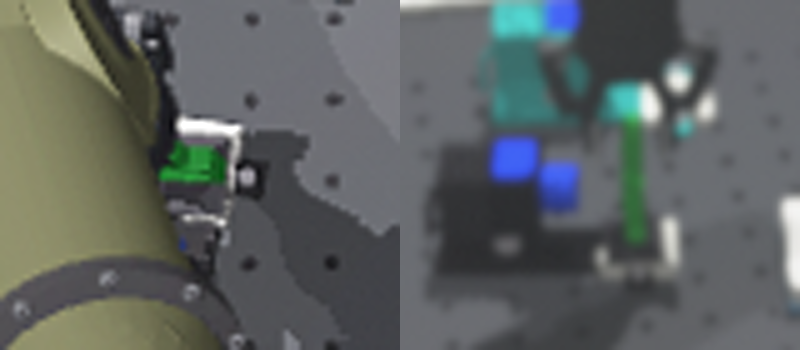

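Crop 3: the top view is blocked by the arm. In the side view the green tab (633,130) stands between the open fingers (575 and 690). I correct the small offset, let it settle, then close.

Request:
step_arm --motion '[{"tx":-0.08,"ty":0.08,"tz":0,"ax":0,"ay":0,"az":0,"claw":45},{"tx":0,"ty":0,"tz":0,"ax":0,"ay":0,"az":0,"claw":45},{"tx":0,"ty":0,"tz":0,"ax":0,"ay":0,"az":0,"claw":45},{"tx":0,"ty":0,"tz":0,"ax":0,"ay":0,"az":0,"claw":10},{"tx":0,"ty":0,"tz":0,"ax":0,"ay":0,"az":0,"claw":5},{"tx":0,"ty":0,"tz":0,"ax":0,"ay":0,"az":0,"claw":5},{"tx":0,"ty":0,"tz":0,"ax":0,"ay":0,"az":0,"claw":5},{"tx":0,"ty":0,"tz":0,"ax":0,"ay":0,"az":0,"claw":5},{"tx":0,"ty":0,"tz":0,"ax":0,"ay":0,"az":0,"claw":5},{"tx":0,"ty":0,"tz":0,"ax":0,"ay":0,"az":0,"claw":5}]' --newtons 50

```text
time: 4.2
ee_pos: [0.5551, 0.3331, 0.1082]
ee_rot: [0.746, 0.666, -0.0, -0.0]
force: [-0.9, 0.1, -0.5]
width: 0.153
```

```bash
python3 -c "
from h import *
plan(.4726,.115,.27,-.007)"
```

```text
t 4.2 pos [0.5551 0.3331 0.1082] yaw -0.112 F [-0.9  0.1 -0.5] w 13.1 j7 -0.6
 units now [-4.519 -1.153 -3.235]  az -0.105  units after turn [-4.373 -1.62  -3.235]  tilt fix ax,ay -0.0003 -0.0
```

Request:
step_arm --motion '[{"tx":0,"ty":0,"tz":-0.1,"ax":0,"ay":0,"az":0,"claw":5},{"tx":0,"ty":0,"tz":-0.3,"ax":0,"ay":0,"az":0,"claw":5},{"tx":0,"ty":0,"tz":-0.4,"ax":0,"ay":0,"az":0,"claw":5},{"tx":0,"ty":0,"tz":-0.4,"ax":0,"ay":0,"az":0,"claw":5},{"tx":0,"ty":0,"tz":-0.4,"ax":0,"ay":0,"az":0,"claw":5},{"tx":0,"ty":0,"tz":-0.4,"ax":0,"ay":0,"az":0,"claw":5},{"tx":0,"ty":0,"tz":-0.2,"ax":0,"ay":0,"az":-0.02,"claw":5},{"tx":0,"ty":0,"tz":0,"ax":0,"ay":0,"az":-0.03,"claw":5},{"tx":0,"ty":0,"tz":0,"ax":0,"ay":0,"az":-0.03,"claw":5},{"tx":0,"ty":0,"tz":0,"ax":0,"ay":0,"az":-0.025,"claw":5}]'

```text
time: 5.2
ee_pos: [0.5547, 0.3326, 0.2169]
ee_rot: [0.709, 0.706, -0.001, -0.0]
force: [-0.5, -0.0, -2.9]
width: 0.157
```

Request:
step_arm --motion '[{"tx":-0.15,"ty":-0.05,"tz":0,"ax":0,"ay":0,"az":0,"claw":5},{"tx":-0.35,"ty":-0.13,"tz":0,"ax":0,"ay":0,"az":0,"claw":5},{"tx":-0.55,"ty":-0.2,"tz":0,"ax":0,"ay":0,"az":0,"claw":5},{"tx":-0.65,"ty":-0.24,"tz":0,"ax":0,"ay":0,"az":0,"claw":5},{"tx":-0.7,"ty":-0.26,"tz":0,"ax":0,"ay":0,"az":0,"claw":5},{"tx":-0.7,"ty":-0.26,"tz":0,"ax":0,"ay":0,"az":0,"claw":5},{"tx":-0.6,"ty":-0.22,"tz":0,"ax":0,"ay":0,"az":0,"claw":5},{"tx":-0.45,"ty":-0.17,"tz":0,"ax":0,"ay":0,"az":0,"claw":5},{"tx":-0.2,"ty":-0.09,"tz":0,"ax":0,"ay":0,"az":0,"claw":5},{"tx":0,"ty":0,"tz":0,"ax":0,"ay":0,"az":0,"claw":5}]'

```text
time: 6.2
ee_pos: [0.4722, 0.1146, 0.2183]
ee_rot: [0.71, 0.704, -0.0, 0.0]
force: [0.4, 0.2, -2.0]
width: 0.155
```

```bash
python3 - <<'E'
from h import *
plan(.4726,.115,.1082,-.007)
t=snap('top','t2');s=snap('side','s2')
a=[cv2.resize(t['frame'][170:250,130:260,::-1],None,fx=4,fy=4,interpolation=cv2.INTER_CUBIC),cv2.resize(s['frame'][120:200,200:270,::-1],None,fx=4,fy=4,interpolation=cv2.INTER_CUBIC)]
cv2.imwrite('pics/c4.png',np.hstack(a))
E
```

```text
t 6.2 pos [0.4722 0.1146 0.2183] yaw -0.009 F [ 0.4  0.2 -2. ] w 13.3 j7 -0.23
 units now [0.009 0.009 2.202]  az -0.002  units after turn [0.009 0.009 2.202]  tilt fix ax,ay -0.0003 0.0004
```

View pics/c4.png

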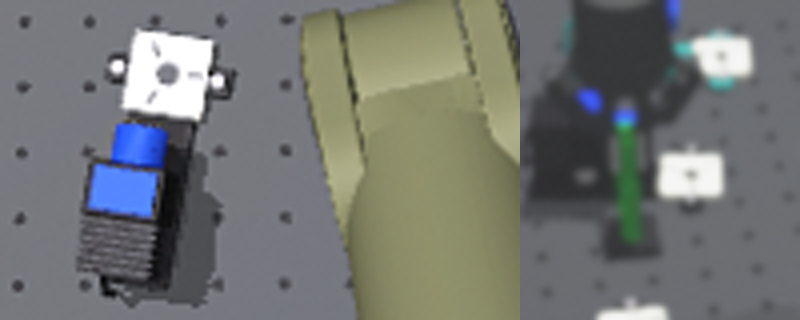

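Crop 4: the green filter hangs upright in the gripper (side, 628,180), and the blue seat is fully in view in the top picture. I lower onto the spare seat.

Request:
step_arm --motion '[{"tx":0.01,"ty":0.01,"tz":0.2,"ax":0,"ay":0,"az":0,"claw":5},{"tx":0,"ty":0,"tz":0.4,"ax":0,"ay":0,"az":0,"claw":5},{"tx":0,"ty":0,"tz":0.4,"ax":0,"ay":0,"az":0,"claw":5},{"tx":0,"ty":0,"tz":0.4,"ax":0,"ay":0,"az":0,"claw":5},{"tx":0,"ty":0,"tz":0.3,"ax":0,"ay":0,"az":0,"claw":5},{"tx":0,"ty":0,"tz":0.2,"ax":0,"ay":0,"az":0,"claw":5},{"tx":0,"ty":0,"tz":0.15,"ax":0,"ay":0,"az":0,"claw":5},{"tx":0,"ty":0,"tz":0.1,"ax":0,"ay":0,"az":0,"claw":5},{"tx":0,"ty":0,"tz":0.04,"ax":0,"ay":0,"az":0,"claw":5},{"tx":0,"ty":0,"tz":0,"ax":0,"ay":0,"az":0,"claw":5}]'

```text
time: 7.3
ee_pos: [0.4734, 0.1166, 0.1089]
ee_rot: [0.71, 0.705, 0.0, 0.0]
force: [-0.3, 0.3, -1.8]
width: 0.159
```

```bash
cat >> h.py <<'E'
def seatfit(c,x,y,w,h):
    g=cv2.resize(c['frame'][y:y+h,x:x+w].astype(np.float32),None,fx=8,fy=8,interpolation=cv2.INTER_CUBIC).min(2)>160
    g=cv2.morphologyEx(g.astype(np.uint8),cv2.MORPH_CLOSE,np.ones((40,40)))
    g=cv2.morphologyEx(g,cv2.MORPH_OPEN,np.ones((60,60)))
    b=cv2.boxPoints(cv2.minAreaRect(cv2.findNonZero(g))); b=[(x+(u+.5)/8-.5,y+(v+.5)/8-.5) for u,v in b]
    b=sorted(b,key=lambda q:q[1]);b=sorted(b[:2])+sorted(b[2:]); return fitsq(c,b)
E
python3 - <<'E'
from h import *
np.set_printoptions(precision=4,suppress=True)
plan(.4726,.115,.1082,-.007)
print(seatfit(load('t2'),152,170,40,35), seatfit(load('top0'),225,195,40,45)[0])
E
```

```text
t 7.3 pos [0.4734 0.1166 0.1089] yaw -0.007 F [-0.3  0.3 -1.8] w 13.6 j7 -0.2
 units now [-0.033 -0.016  0.013]  az 0.0  units after turn [-0.033 -0.016  0.013]  tilt fix ax,ay 0.0003 -0.0001
(array([0.5575, 0.3336, 0.0015]), array([-0.0023, -0.0041, -0.0015,  0.0033,  0.0015, -0.0031,  0.0022,
        0.0039])) [ 0.4722  0.115  -0.0073]
```

Request:
step_arm --motion '[{"tx":-0.03,"ty":-0.015,"tz":0.01,"ax":0,"ay":0,"az":0,"claw":5},{"tx":0,"ty":0,"tz":0.01,"ax":0,"ay":0,"az":0,"claw":5},{"tx":0,"ty":0,"tz":0,"ax":0,"ay":0,"az":0,"claw":5},{"tx":0,"ty":0,"tz":0,"ax":0,"ay":0,"az":0,"claw":20},{"tx":0,"ty":0,"tz":0,"ax":0,"ay":0,"az":0,"claw":45},{"tx":0,"ty":0,"tz":0,"ax":0,"ay":0,"az":0,"claw":45},{"tx":0,"ty":0,"tz":0,"ax":0,"ay":0,"az":0,"claw":45},{"tx":0,"ty":0,"tz":-0.2,"ax":0,"ay":0,"az":0,"claw":45},{"tx":0,"ty":0,"tz":-0.4,"ax":0,"ay":0,"az":0,"claw":45},{"tx":0,"ty":0,"tz":-0.5,"ax":0,"ay":0,"az":0,"claw":45}]'

```text
time: 8.3
ee_pos: [0.472, 0.1149, 0.1634]
ee_rot: [0.71, 0.705, -0.001, -0.0]
force: [0.5, 0.1, 0.9]
width: 0.525
```

Request:
step_arm --motion '[{"tx":0,"ty":0,"tz":-0.5,"ax":0,"ay":0,"az":0,"claw":45},{"tx":0,"ty":0,"tz":-0.5,"ax":0,"ay":0,"az":0,"claw":45},{"tx":0,"ty":0,"tz":-0.4,"ax":0,"ay":0,"az":0.02,"claw":45},{"tx":0,"ty":0,"tz":-0.2,"ax":0,"ay":0,"az":0.04,"claw":45},{"tx":0,"ty":0,"tz":0,"ax":0,"ay":0,"az":0.04,"claw":45},{"tx":0,"ty":0,"tz":0,"ax":0,"ay":0,"az":0.04,"claw":45},{"tx":0,"ty":0,"tz":0,"ax":0,"ay":0,"az":0,"claw":45},{"tx":0,"ty":0,"tz":0,"ax":0,"ay":0,"az":0,"claw":45},{"tx":0,"ty":0,"tz":0,"ax":0,"ay":0,"az":0,"claw":45},{"tx":0,"ty":0,"tz":0,"ax":0,"ay":0,"az":0,"claw":45}]'

```text
time: 9.3
ee_pos: [0.4724, 0.115, 0.2428]
ee_rot: [0.757, 0.653, -0.0, -0.0]
force: [0.1, -0.5, 0.1]
width: 0.528
```

```bash
cat >> h.py <<'E'
def seatfit2(c,p0,lo=150,pad=14):
    # IoU of the 60 mm square with the white mask (knobs and outside weigh little)
    q=w2pix(c,T(p0,box(.06,.06,.012,.012))); x,y=(q.min(0)-pad/2).astype(int); w,h=(q.max(0)-q.min(0)+pad).astype(int)
    g=cv2.resize(c['frame'][y:y+h,x:x+w].astype(np.float32),None,fx=8,fy=8,interpolation=cv2.INTER_CUBIC).min(2)>lo
    g=cv2.morphologyEx(g.astype(np.uint8),cv2.MORPH_CLOSE,np.ones((40,40)))
    def f(p):
        m=np.zeros(g.shape,np.uint8); k=(w2pix(c,T(p,[[.03,.03,.012],[.03,-.03,.012],[-.03,-.03,.012],[-.03,.03,.012]]))-[x,y]+.5)*8-.5
        cv2.fillConvexPoly(m,np.round(k*16).astype(np.int32),1,shift=4); return 1-(m&g).sum()/(m|g).sum()
    best=min((minimize(f,[p0[0],p0[1],p0[2]+d],method='Nelder-Mead',options=dict(initial_simplex=[[p0[0]+a,p0[1]+b,p0[2]+d+e] for a,b,e in((0,0,0),(.005,0,0),(0,.005,0),(0,0,.1))])) for d in(-.07,0,.07)),key=lambda r:r.fun)
    return best.x,best.fun
E
python3 - <<'E'
from h import *
np.set_printoptions(precision=4,suppress=True)
plan(.5009,-.3441,.25,-.152)
print(seatfit2(load('t2'),[.5576,.3326,-.121]), seatfit2(load('top0'),[.4722,.115,-.007]))
t=snap('top','t3');s=snap('side','s3')
a=[cv2.resize(t['frame'][150:250,130:260,::-1],None,fx=4,fy=4,interpolation=cv2.INTER_CUBIC),cv2.resize(s['frame'][130:230,200:270,::-1],None,fx=4,fy=4,interpolation=cv2.INTER_CUBIC)]
cv2.imwrite('pics/c5.png',np.hstack(a))
E
```

```text
t 9.3 pos [0.4724 0.115  0.2428] yaw -0.147 F [ 0.1 -0.5  0.1] w 45.1 j7 -0.36
 units now [-9.001  1.904 -0.144]  az 0.005  units after turn [-8.991  1.953 -0.144]  tilt fix ax,ay -0.0001 0.0
(array([ 0.5577,  0.3337, -0.1616]), np.float64(0.11561556350005209)) (array([ 0.4727,  0.115 , -0.0076]), np.float64(0.11891203858779398))
```

View pics/c5.png

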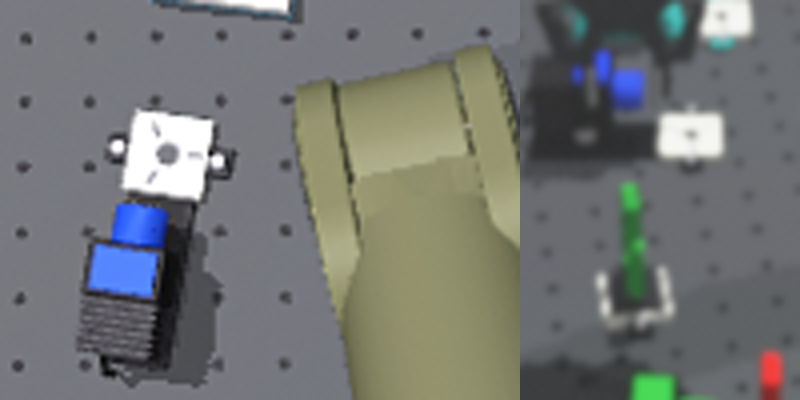

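Crop 5: green stands upright on the spare seat (side, 635,270), and the blue seat is empty. I move over the blue filter.

Request:
step_arm --motion '[{"tx":-0.4,"ty":0.1,"tz":0,"ax":0,"ay":0,"az":0,"claw":45},{"tx":-0.8,"ty":0.2,"tz":0,"ax":0,"ay":0,"az":0,"claw":45},{"tx":-1,"ty":0.2,"tz":0,"ax":0,"ay":0,"az":0,"claw":45},{"tx":-1,"ty":0.2,"tz":0,"ax":0,"ay":0,"az":0,"claw":45},{"tx":-1,"ty":0.25,"tz":0,"ax":0,"ay":0,"az":0,"claw":45},{"tx":-1,"ty":0.25,"tz":0,"ax":0,"ay":0,"az":0,"claw":45},{"tx":-1,"ty":0.25,"tz":0,"ax":0,"ay":0,"az":0,"claw":45},{"tx":-1,"ty":0.2,"tz":0,"ax":0,"ay":0,"az":0,"claw":45},{"tx":-0.9,"ty":0.15,"tz":0,"ax":0,"ay":0,"az":0,"claw":45},{"tx":-0.6,"ty":0.1,"tz":0,"ax":0,"ay":0,"az":0,"claw":45}]'

```text
time: 10.4
ee_pos: [0.5011, -0.3256, 0.2426]
ee_rot: [0.758, 0.652, -0.001, 0.0]
force: [0.3, 0.3, 0.1]
width: 0.528
```

```bash
python3 - <<'E'
from h import *
np.set_printoptions(precision=4,suppress=True)
plan(.5009,-.3441,.108,-.152)
t=snap('top','t4')
a=[cv2.resize(load(n)['frame'][y:y+40,x:x+40,::-1],None,fx=10,fy=10,interpolation=cv2.INTER_CUBIC) for n,x,y in(('t3',152,170),('t4',225,190))]
cv2.imwrite('pics/c6.png',np.hstack(a))
print(fitfilter([(t,(228,198,36,24))],'g',[.4726,.115,-.007]))
E
```

```text
t 10.4 pos [ 0.5011 -0.3256  0.2426] yaw -0.15 F [0.3 0.3 0.1] w 45.1 j7 0.53
 units now [-0.361  0.052  2.692]  az 0.002  units after turn [-0.361  0.053  2.692]  tilt fix ax,ay -0.0004 0.0016
(array([ 0.4732,  0.1144, -0.0103]), np.float64(0.04634276561665773))
```

View pics/c6.png

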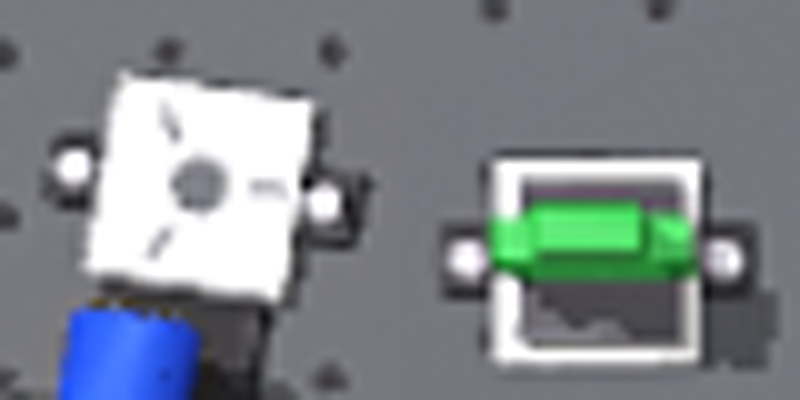

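Crop 6: green sits centred and square on the spare seat. The blue-seat corners are at about (120,73), (314,100), (86,268) and (284,300). I descend on the blue filter.

Request:
step_arm --motion '[{"tx":-0.2,"ty":0.03,"tz":0.2,"ax":0,"ay":0,"az":0,"claw":45},{"tx":-0.16,"ty":0.02,"tz":0.4,"ax":0,"ay":0,"az":0,"claw":45},{"tx":0,"ty":0,"tz":0.45,"ax":0,"ay":0,"az":0,"claw":45},{"tx":0,"ty":0,"tz":0.4,"ax":0,"ay":0,"az":0,"claw":45},{"tx":0,"ty":0,"tz":0,"ax":0,"ay":0,"az":0,"claw":45},{"tx":0,"ty":0,"tz":0,"ax":0,"ay":0,"az":0,"claw":45},{"tx":0,"ty":0,"tz":0,"ax":0,"ay":0,"az":0,"claw":45},{"tx":0,"ty":0,"tz":0,"ax":0,"ay":0,"az":0,"claw":45},{"tx":0,"ty":0,"tz":0,"ax":0,"ay":0,"az":0,"claw":45},{"tx":0,"ty":0,"tz":0,"ax":0,"ay":0,"az":0,"claw":45}]'

```text
time: 11.45
ee_pos: [0.5021, -0.3399, 0.1709]
ee_rot: [0.757, 0.653, 0.0, 0.0]
force: [0.0, -0.7, 0.6]
width: 0.528
```

```bash
python3 - <<'E'
from h import *
np.set_printoptions(precision=4,suppress=True)
plan(.5009,-.3441,.108,-.152)
t=load('t3')
uv=[(152+(u+.5)/10-.5,170+(v+.5)/10-.5) for u,v in((120,73),(314,100),(86,268),(284,300))]
print(fitsq(t,uv))
E
```

```text
t 11.45 pos [ 0.5021 -0.3399  0.1709] yaw -0.147 F [ 0.  -0.7  0.6] w 45.1 j7 0.58
 units now [-0.087 -0.013  1.257]  az 0.005  units after turn [-0.087 -0.013  1.257]  tilt fix ax,ay 0.0009 0.0003
(array([ 0.5582,  0.3333, -0.1531]), array([-0.0001,  0.0001, -0.0004, -0.0004, -0.0003, -0.0001,  0.0008,
        0.0004]))
```

Request:
step_arm --motion '[{"tx":-0.09,"ty":-0.01,"tz":0.3,"ax":0,"ay":0,"az":0,"claw":45},{"tx":0,"ty":0,"tz":0.4,"ax":0,"ay":0,"az":0,"claw":45},{"tx":0,"ty":0,"tz":0.35,"ax":0,"ay":0,"az":0,"claw":45},{"tx":0,"ty":0,"tz":0.2,"ax":0,"ay":0,"az":0,"claw":45},{"tx":0,"ty":0,"tz":0,"ax":0,"ay":0,"az":0,"claw":45},{"tx":0,"ty":0,"tz":0,"ax":0,"ay":0,"az":0,"claw":45},{"tx":0,"ty":0,"tz":0,"ax":0,"ay":0,"az":0,"claw":45},{"tx":0,"ty":0,"tz":0,"ax":0,"ay":0,"az":0,"claw":45},{"tx":0,"ty":0,"tz":0,"ax":0,"ay":0,"az":0,"claw":45},{"tx":0,"ty":0,"tz":0,"ax":0,"ay":0,"az":0,"claw":45}]'

```text
time: 12.45
ee_pos: [0.5009, -0.3442, 0.1082]
ee_rot: [0.757, 0.653, 0.0, 0.0]
force: [0.5, -0.4, -0.3]
width: 0.524
```

```bash
python3 -c "
from h import *
plan(.5009,-.3441,.108,-.152)"
```

```text
t 12.45 pos [ 0.5009 -0.3442  0.1082] yaw -0.147 F [ 0.5 -0.4 -0.3] w 44.8 j7 0.61
 units now [ 0.002 -0.001  0.003]  az 0.005  units after turn [ 0.002 -0.001  0.003]  tilt fix ax,ay 0.0005 0.0002
```

Request:
step_arm --motion '[{"tx":0,"ty":0,"tz":0,"ax":0,"ay":0,"az":0,"claw":10},{"tx":0,"ty":0,"tz":0,"ax":0,"ay":0,"az":0,"claw":5},{"tx":0,"ty":0,"tz":0,"ax":0,"ay":0,"az":0,"claw":5},{"tx":0,"ty":0,"tz":0,"ax":0,"ay":0,"az":0,"claw":5},{"tx":0,"ty":0,"tz":0,"ax":0,"ay":0,"az":0,"claw":5},{"tx":0,"ty":0,"tz":0,"ax":0,"ay":0,"az":0,"claw":5},{"tx":0,"ty":0,"tz":-0.1,"ax":0,"ay":0,"az":0,"claw":5},{"tx":0,"ty":0,"tz":-0.3,"ax":0,"ay":0,"az":0,"claw":5},{"tx":0,"ty":0,"tz":-0.4,"ax":0,"ay":0,"az":0,"claw":5},{"tx":0,"ty":0,"tz":-0.4,"ax":0,"ay":0,"az":0,"claw":5}]'

```text
time: 13.45
ee_pos: [0.5006, -0.3438, 0.1681]
ee_rot: [0.757, 0.653, -0.0, -0.001]
force: [-0.0, -0.0, -2.1]
width: 0.16
```

Request:
step_arm --motion '[{"tx":0,"ty":0,"tz":-0.4,"ax":0,"ay":0,"az":0,"claw":5},{"tx":0,"ty":0,"tz":-0.4,"ax":0,"ay":0,"az":0,"claw":5},{"tx":0,"ty":0,"tz":-0.4,"ax":0,"ay":0,"az":0,"claw":5},{"tx":0,"ty":0,"tz":-0.4,"ax":0,"ay":0,"az":0,"claw":5},{"tx":0,"ty":0,"tz":-0.3,"ax":0,"ay":0,"az":0,"claw":5},{"tx":0,"ty":0,"tz":-0.1,"ax":0,"ay":0,"az":0,"claw":5},{"tx":0,"ty":0,"tz":0,"ax":0,"ay":0,"az":0,"claw":5},{"tx":0,"ty":0,"tz":0,"ax":0,"ay":0,"az":0,"claw":5},{"tx":0,"ty":0,"tz":0,"ax":0,"ay":0,"az":0,"claw":5},{"tx":0,"ty":0,"tz":0,"ax":0,"ay":0,"az":0,"claw":5}]'

```text
time: 14.45
ee_pos: [0.5006, -0.3439, 0.2669]
ee_rot: [0.757, 0.653, -0.0, -0.001]
force: [-0.2, -0.2, -3.2]
width: 0.155
```

```bash
python3 -c "
from h import *
plan(.558,.3335,.26,-.153)"
```

```text
t 14.45 pos [ 0.5006 -0.3439  0.2669] yaw -0.147 F [-0.2 -0.2 -3.2] w 13.3 j7 0.56
 units now [13.571 -0.849  0.147]  az 0.006  units after turn [13.565 -0.93   0.147]  tilt fix ax,ay -0.0014 -0.0005
```

Next, 13.57 units in +y over two calls.

Request:
step_arm --motion '[{"tx":0.2,"ty":0,"tz":0,"ax":0,"ay":0,"az":0.006,"claw":5},{"tx":0.4,"ty":0,"tz":0,"ax":0,"ay":0,"az":0,"claw":5},{"tx":0.6,"ty":-0.05,"tz":0,"ax":0,"ay":0,"az":0,"claw":5},{"tx":0.8,"ty":-0.06,"tz":0,"ax":0,"ay":0,"az":0,"claw":5},{"tx":0.9,"ty":-0.06,"tz":0,"ax":0,"ay":0,"az":0,"claw":5},{"tx":0.9,"ty":-0.06,"tz":0,"ax":0,"ay":0,"az":0,"claw":5},{"tx":0.9,"ty":-0.06,"tz":0,"ax":0,"ay":0,"az":0,"claw":5},{"tx":0.9,"ty":-0.06,"tz":0,"ax":0,"ay":0,"az":0,"claw":5},{"tx":0.9,"ty":-0.06,"tz":0,"ax":0,"ay":0,"az":0,"claw":5},{"tx":0.9,"ty":-0.06,"tz":0,"ax":0,"ay":0,"az":0,"claw":5}]'

```text
time: 15.45
ee_pos: [0.5335, 0.0277, 0.2679]
ee_rot: [0.759, 0.651, 0.0, -0.0]
force: [0.3, -0.6, -1.9]
width: 0.159
```

Request:
step_arm --motion '[{"tx":0.9,"ty":-0.06,"tz":0,"ax":0,"ay":0,"az":0,"claw":5},{"tx":0.9,"ty":-0.06,"tz":0,"ax":0,"ay":0,"az":0,"claw":5},{"tx":0.9,"ty":-0.06,"tz":0,"ax":0,"ay":0,"az":0,"claw":5},{"tx":0.9,"ty":-0.06,"tz":0,"ax":0,"ay":0,"az":0,"claw":5},{"tx":0.8,"ty":-0.06,"tz":0,"ax":0,"ay":0,"az":0,"claw":5},{"tx":0.7,"ty":-0.06,"tz":0,"ax":0,"ay":0,"az":0,"claw":5},{"tx":0.5,"ty":-0.06,"tz":0,"ax":0,"ay":0,"az":0,"claw":5},{"tx":0.3,"ty":-0.04,"tz":0,"ax":0,"ay":0,"az":0,"claw":5},{"tx":0.2,"ty":0,"tz":0,"ax":0,"ay":0,"az":0,"claw":5},{"tx":0,"ty":0,"tz":0,"ax":0,"ay":0,"az":0,"claw":5}]'

```text
time: 16.45
ee_pos: [0.5574, 0.3308, 0.2675]
ee_rot: [0.759, 0.651, -0.0, -0.0]
force: [-0.1, -0.3, -3.0]
width: 0.162
```

```bash
python3 -c "
from h import *
plan(.558,.3335,.1085,-.153)
c=snap('top','t5')"
```

```text
t 16.45 pos [0.5574 0.3308 0.2675] yaw -0.152 F [-0.1 -0.3 -3. ] w 13.8 j7 -0.64
 units now [0.055 0.004 3.179]  az 0.001  units after turn [0.055 0.004 3.179]  tilt fix ax,ay -0.0004 0.0001
```

Request:
step_arm --motion '[{"tx":0.03,"ty":0,"tz":0.2,"ax":0,"ay":0,"az":0,"claw":5},{"tx":0,"ty":0,"tz":0.4,"ax":0,"ay":0,"az":0,"claw":5},{"tx":0,"ty":0,"tz":0.5,"ax":0,"ay":0,"az":0,"claw":5},{"tx":0,"ty":0,"tz":0.5,"ax":0,"ay":0,"az":0,"claw":5},{"tx":0,"ty":0,"tz":0.5,"ax":0,"ay":0,"az":0,"claw":5},{"tx":0,"ty":0,"tz":0.4,"ax":0,"ay":0,"az":0,"claw":5},{"tx":0,"ty":0,"tz":0.3,"ax":0,"ay":0,"az":0,"claw":5},{"tx":0,"ty":0,"tz":0.1,"ax":0,"ay":0,"az":0,"claw":5},{"tx":0,"ty":0,"tz":0,"ax":0,"ay":0,"az":0,"claw":5},{"tx":0,"ty":0,"tz":0,"ax":0,"ay":0,"az":0,"claw":5}]'

```text
time: 17.5
ee_pos: [0.5585, 0.3312, 0.1236]
ee_rot: [0.759, 0.651, 0.001, 0.0]
force: [0.2, 1.0, -2.3]
width: 0.153
```

```bash
python3 -c "
from h import *
plan(.558,.3335,.108,-.153)"
```

```text
t 17.5 pos [0.5585 0.3312 0.1236] yaw -0.154 F [ 0.2  1.  -2.3] w 13.0 j7 -0.62
 units now [ 0.044 -0.018  0.311]  az -0.001  units after turn [ 0.044 -0.018  0.311]  tilt fix ax,ay 0.001 -0.0006
```

Request:
step_arm --motion '[{"tx":0.045,"ty":-0.015,"tz":0.06,"ax":0,"ay":0,"az":0,"claw":5},{"tx":0,"ty":0,"tz":0.1,"ax":0,"ay":0,"az":0,"claw":5},{"tx":0,"ty":0,"tz":0.08,"ax":0,"ay":0,"az":0,"claw":5},{"tx":0,"ty":0,"tz":0.05,"ax":0,"ay":0,"az":0,"claw":5},{"tx":0,"ty":0,"tz":0.02,"ax":0,"ay":0,"az":0,"claw":5},{"tx":0,"ty":0,"tz":0,"ax":0,"ay":0,"az":0,"claw":5},{"tx":0,"ty":0,"tz":0,"ax":0,"ay":0,"az":0,"claw":5},{"tx":0,"ty":0,"tz":0,"ax":0,"ay":0,"az":0,"claw":5},{"tx":0,"ty":0,"tz":0,"ax":0,"ay":0,"az":0,"claw":5},{"tx":0,"ty":0,"tz":0,"ax":0,"ay":0,"az":0,"claw":5}]'

```text
time: 18.5
ee_pos: [0.5573, 0.3338, 0.1079]
ee_rot: [0.759, 0.651, 0.0, -0.0]
force: [-3.3, -1.3, 5.9]
width: 0.153
```

```bash
python3 -c "
from h import *
plan(.558,.3335,.108,-.153)"
```

```text
t 18.5 pos [0.5573 0.3338 0.1079] yaw -0.153 F [-3.3 -1.3  5.9] w 13.0 j7 -0.62
 units now [-0.005  0.014 -0.002]  az -0.0  units after turn [-0.005  0.014 -0.002]  tilt fix ax,ay -0.0001 -0.0002
```

Contact at 6–9 N, so the filter is seated. I release, rise, and turn toward the red filter.

Request:
step_arm --motion '[{"tx":0,"ty":0.01,"tz":0,"ax":0,"ay":0,"az":0,"claw":5},{"tx":0,"ty":0,"tz":0,"ax":0,"ay":0,"az":0,"claw":15},{"tx":0,"ty":0,"tz":0,"ax":0,"ay":0,"az":0,"claw":30},{"tx":0,"ty":0,"tz":0,"ax":0,"ay":0,"az":0,"claw":45},{"tx":0,"ty":0,"tz":0,"ax":0,"ay":0,"az":0,"claw":45},{"tx":0,"ty":0,"tz":-0.2,"ax":0,"ay":0,"az":0,"claw":45},{"tx":0,"ty":0,"tz":-0.4,"ax":0,"ay":0,"az":0,"claw":45},{"tx":0,"ty":0,"tz":-0.5,"ax":0,"ay":0,"az":0,"claw":45},{"tx":0,"ty":0,"tz":-0.5,"ax":0,"ay":0,"az":0,"claw":45},{"tx":0,"ty":0,"tz":-0.5,"ax":0,"ay":0,"az":0,"claw":45}]'

```text
time: 19.5
ee_pos: [0.5581, 0.3338, 0.2141]
ee_rot: [0.759, 0.651, 0.0, 0.0]
force: [-0.3, 0.4, -0.2]
width: 0.529
```

```bash
python3 -c "
from h import *
plan(.5541,-.1049,.24,-.147)"
```

```text
t 19.5 pos [0.5581 0.3338 0.2141] yaw -0.153 F [-0.3  0.4 -0.2] w 45.2 j7 -0.64
 units now [-8.682  1.26  -0.521]  az -0.006  units after turn [-8.69   1.207 -0.521]  tilt fix ax,ay 0.0005 -0.0004
```

Request:
step_arm --motion '[{"tx":-0.4,"ty":0.06,"tz":-0.2,"ax":0,"ay":0,"az":0,"claw":45},{"tx":-0.8,"ty":0.12,"tz":0,"ax":0,"ay":0,"az":0,"claw":45},{"tx":-1,"ty":0.14,"tz":0,"ax":0,"ay":0,"az":0,"claw":45},{"tx":-1,"ty":0.14,"tz":0,"ax":0,"ay":0,"az":0,"claw":45},{"tx":-1,"ty":0.14,"tz":0,"ax":0,"ay":0,"az":0,"claw":45},{"tx":-1,"ty":0.14,"tz":0,"ax":0,"ay":0,"az":0,"claw":45},{"tx":-1,"ty":0.14,"tz":0,"ax":0,"ay":0,"az":0,"claw":45},{"tx":-1,"ty":0.14,"tz":0,"ax":0,"ay":0,"az":0,"claw":45},{"tx":-0.9,"ty":0.14,"tz":0,"ax":0,"ay":0,"az":0,"claw":45},{"tx":-0.5,"ty":0.06,"tz":0,"ax":0,"ay":0,"az":0,"claw":45}]'

```text
time: 20.5
ee_pos: [0.5512, -0.1037, 0.2227]
ee_rot: [0.761, 0.649, -0.001, 0.001]
force: [1.1, 0.2, -0.9]
width: 0.523
```

```bash
python3 - <<'E'
from h import *
np.set_printoptions(precision=4,suppress=True)
plan(.5541,-.1049,.108,-.147)
t=snap('top','t6')
print('blue filter',fitfilter([(t,(152,172,44,22))],'b',[.558,.3335,-.153]))
a=[cv2.resize(t['frame'][y:y+40,x:x+40,::-1],None,fx=10,fy=10,interpolation=cv2.INTER_CUBIC) for x,y in((152,165),(382,185))]
cv2.imwrite('pics/c7.png',np.hstack(a))
E
```

```text
t 20.5 pos [ 0.5512 -0.1037  0.2227] yaw -0.159 F [ 1.1  0.2 -0.9] w 44.7 j7 0.09
 units now [-0.009  0.061  2.293]  az -0.012  units after turn [-0.01   0.061  2.293]  tilt fix ax,ay 0.0003 0.0025
blue filter (array([ 0.5587,  0.3343, -0.1521]), np.float64(0.06629213483146068))
```

View pics/c7.png

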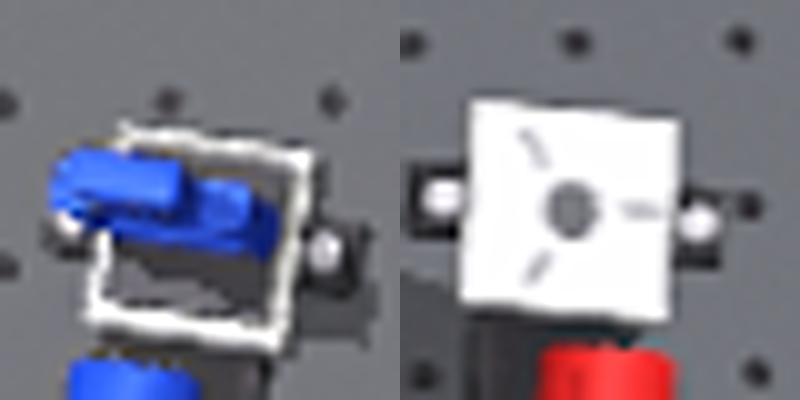

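Crop 7: blue is seated and square, with an even white margin all round. The red-seat corners are at about (470,100), (682,120), (460,301) and (668,320). I descend on red.

Request:
step_arm --motion '[{"tx":0,"ty":0.03,"tz":0.2,"ax":0,"ay":0,"az":-0.005,"claw":45},{"tx":0,"ty":0,"tz":0.4,"ax":0,"ay":0,"az":0,"claw":45},{"tx":0,"ty":0,"tz":0.45,"ax":0,"ay":0,"az":0,"claw":45},{"tx":0,"ty":0,"tz":0,"ax":0,"ay":0,"az":0,"claw":45},{"tx":0,"ty":0,"tz":0,"ax":0,"ay":0,"az":0,"claw":45},{"tx":0,"ty":0,"tz":0,"ax":0,"ay":0,"az":0,"claw":45},{"tx":0,"ty":0,"tz":0,"ax":0,"ay":0,"az":0,"claw":45},{"tx":0,"ty":0,"tz":0,"ax":0,"ay":0,"az":0,"claw":45},{"tx":0,"ty":0,"tz":0,"ax":0,"ay":0,"az":0,"claw":45},{"tx":0,"ty":0,"tz":0,"ax":0,"ay":0,"az":0,"claw":45}]'

```text
time: 21.55
ee_pos: [0.5543, -0.0978, 0.17]
ee_rot: [0.757, 0.653, 0.0, 0.0]
force: [-1.1, 0.3, 0.5]
width: 0.534
```

```bash
python3 - <<'E'
from h import *
np.set_printoptions(precision=4,suppress=True)
plan(.5541,-.1049,.108,-.147)
t=load('t6')
uv=[(382+(u-400+.5)/10-.5,185+(v+.5)/10-.5) for u,v in((470,100),(682,120),(460,301),(668,320))]
print('red seat',fitsq(t,uv))
E
```

```text
t 21.55 pos [ 0.5543 -0.0978  0.17  ] yaw -0.148 F [-1.1  0.3  0.5] w 45.6 j7 0.11
 units now [-0.141  0.016  1.241]  az -0.001  units after turn [-0.141  0.016  1.241]  tilt fix ax,ay 0.0004 -0.0
red seat (array([ 0.4987, -0.346 , -0.1033]), array([-0.0005, -0.0018,  0.    ,  0.0019,  0.0002, -0.0011,  0.0003,
        0.0011]))
```

Request:
step_arm --motion '[{"tx":-0.14,"ty":0.01,"tz":0.3,"ax":0,"ay":0,"az":0,"claw":45},{"tx":0,"ty":0,"tz":0.4,"ax":0,"ay":0,"az":0,"claw":45},{"tx":0,"ty":0,"tz":0.35,"ax":0,"ay":0,"az":0,"claw":45},{"tx":0,"ty":0,"tz":0.18,"ax":0,"ay":0,"az":0,"claw":45},{"tx":0,"ty":0,"tz":0,"ax":0,"ay":0,"az":0,"claw":45},{"tx":0,"ty":0,"tz":0,"ax":0,"ay":0,"az":0,"claw":45},{"tx":0,"ty":0,"tz":0,"ax":0,"ay":0,"az":0,"claw":45},{"tx":0,"ty":0,"tz":0,"ax":0,"ay":0,"az":0,"claw":45},{"tx":0,"ty":0,"tz":0,"ax":0,"ay":0,"az":0,"claw":45},{"tx":0,"ty":0,"tz":0,"ax":0,"ay":0,"az":0,"claw":45}]'

```text
time: 22.55
ee_pos: [0.5538, -0.1048, 0.1086]
ee_rot: [0.757, 0.653, 0.0, 0.0]
force: [-0.5, 0.1, 0.4]
width: 0.528
```

```bash
python3 -c "
from h import *
plan(.5541,-.1049,.108,-.147)"
```

```text
t 22.55 pos [ 0.5538 -0.1048  0.1086] yaw -0.148 F [-0.5  0.1  0.4] w 45.1 j7 0.14
 units now [-0.001  0.005  0.012]  az -0.001  units after turn [-0.001  0.005  0.012]  tilt fix ax,ay 0.0005 -0.0
```

Request:
step_arm --motion '[{"tx":0,"ty":0,"tz":0,"ax":0,"ay":0,"az":0,"claw":10},{"tx":0,"ty":0,"tz":0,"ax":0,"ay":0,"az":0,"claw":5},{"tx":0,"ty":0,"tz":0,"ax":0,"ay":0,"az":0,"claw":5},{"tx":0,"ty":0,"tz":0,"ax":0,"ay":0,"az":0,"claw":5},{"tx":0,"ty":0,"tz":0,"ax":0,"ay":0,"az":0,"claw":5},{"tx":0,"ty":0,"tz":0,"ax":0,"ay":0,"az":0,"claw":5},{"tx":0,"ty":0,"tz":-0.1,"ax":0,"ay":0,"az":0,"claw":5},{"tx":0,"ty":0,"tz":-0.3,"ax":0,"ay":0,"az":0,"claw":5},{"tx":0,"ty":0,"tz":-0.4,"ax":0,"ay":0,"az":0,"claw":5},{"tx":0,"ty":0,"tz":-0.4,"ax":0,"ay":0,"az":0,"claw":5}]'

```text
time: 23.55
ee_pos: [0.553, -0.1046, 0.1684]
ee_rot: [0.757, 0.653, -0.001, -0.001]
force: [0.3, 0.2, -3.3]
width: 0.156
```

Request:
step_arm --motion '[{"tx":0,"ty":0,"tz":-0.4,"ax":0,"ay":0,"az":0,"claw":5},{"tx":0,"ty":0,"tz":-0.4,"ax":0,"ay":0,"az":0,"claw":5},{"tx":0,"ty":0,"tz":-0.3,"ax":0,"ay":0,"az":0,"claw":5},{"tx":0,"ty":0,"tz":-0.2,"ax":0,"ay":0,"az":0,"claw":5},{"tx":0,"ty":0,"tz":0,"ax":0,"ay":0,"az":-0.02,"claw":5},{"tx":0,"ty":0,"tz":0,"ax":0,"ay":0,"az":-0.02,"claw":5},{"tx":0,"ty":0,"tz":0,"ax":0,"ay":0,"az":-0.004,"claw":5},{"tx":0,"ty":0,"tz":0,"ax":0,"ay":0,"az":0,"claw":5},{"tx":0,"ty":0,"tz":0,"ax":0,"ay":0,"az":0,"claw":5},{"tx":0,"ty":0,"tz":0,"ax":0,"ay":0,"az":0,"claw":5}]'

```text
time: 24.55
ee_pos: [0.5536, -0.1048, 0.233]
ee_rot: [0.743, 0.669, -0.0, -0.0]
force: [-0.4, -0.0, -3.1]
width: 0.158
```

```bash
python3 -c "
from h import *
plan(.4987,-.346,.23,-.103)"
```

```text
t 24.55 pos [ 0.5536 -0.1048  0.233 ] yaw -0.104 F [-0.4 -0.  -3.1] w 13.5 j7 0.14
 units now [-4.913 -0.591  0.06 ]  az -0.001  units after turn [-4.912 -0.597  0.06 ]  tilt fix ax,ay -0.0006 0.0
```

Request:
step_arm --motion '[{"tx":-0.2,"ty":-0.02,"tz":0,"ax":0,"ay":0,"az":0,"claw":5},{"tx":-0.5,"ty":-0.06,"tz":0,"ax":0,"ay":0,"az":0,"claw":5},{"tx":-0.7,"ty":-0.08,"tz":0,"ax":0,"ay":0,"az":0,"claw":5},{"tx":-0.8,"ty":-0.1,"tz":0,"ax":0,"ay":0,"az":0,"claw":5},{"tx":-0.8,"ty":-0.1,"tz":0,"ax":0,"ay":0,"az":0,"claw":5},{"tx":-0.8,"ty":-0.1,"tz":0,"ax":0,"ay":0,"az":0,"claw":5},{"tx":-0.6,"ty":-0.07,"tz":0,"ax":0,"ay":0,"az":0,"claw":5},{"tx":-0.4,"ty":-0.04,"tz":0,"ax":0,"ay":0,"az":0,"claw":5},{"tx":-0.1,"ty":-0.02,"tz":0,"ax":0,"ay":0,"az":0,"claw":5},{"tx":0,"ty":0,"tz":0,"ax":0,"ay":0,"az":0,"claw":5}]'

```text
time: 25.55
ee_pos: [0.4981, -0.3465, 0.2331]
ee_rot: [0.744, 0.669, -0.0, -0.0]
force: [-1.1, 0.5, -2.3]
width: 0.157
```

Request:
step_arm --motion '[{"tx":0,"ty":0,"tz":0.2,"ax":0,"ay":0,"az":0,"claw":5},{"tx":0,"ty":0,"tz":0.4,"ax":0,"ay":0,"az":0,"claw":5},{"tx":0,"ty":0,"tz":0.5,"ax":0,"ay":0,"az":0,"claw":5},{"tx":0,"ty":0,"tz":0.5,"ax":0,"ay":0,"az":0,"claw":5},{"tx":0,"ty":0,"tz":0.4,"ax":0,"ay":0,"az":0,"claw":5},{"tx":0,"ty":0,"tz":0.15,"ax":0,"ay":0,"az":0,"claw":5},{"tx":0,"ty":0,"tz":0,"ax":0,"ay":0,"az":0,"claw":5},{"tx":0,"ty":0,"tz":0,"ax":0,"ay":0,"az":0,"claw":5},{"tx":0,"ty":0,"tz":0,"ax":0,"ay":0,"az":0,"claw":5},{"tx":0,"ty":0,"tz":0,"ax":0,"ay":0,"az":0,"claw":5}]'

```text
time: 26.55
ee_pos: [0.4994, -0.3457, 0.1268]
ee_rot: [0.743, 0.669, 0.0, 0.001]
force: [-0.3, -0.0, -4.0]
width: 0.159
```

```bash
python3 -c "
from h import *
plan(.4987,-.346,.108,-.103)
t=snap('top','t7')
a=[cv2.resize(t['frame'][y:y+40,x:x+40,::-1],None,fx=10,fy=10,interpolation=cv2.INTER_CUBIC) for x,y in((300,170),(382,185))]
cv2.imwrite('pics/c8.png',np.hstack(a))
"
```

```text
t 26.55 pos [ 0.4994 -0.3457  0.1268] yaw -0.104 F [-0.3 -0.  -4. ] w 13.6 j7 0.61
 units now [-0.007 -0.015  0.377]  az -0.001  units after turn [-0.007 -0.015  0.377]  tilt fix ax,ay 0.0016 0.0008
```

View pics/c8.png

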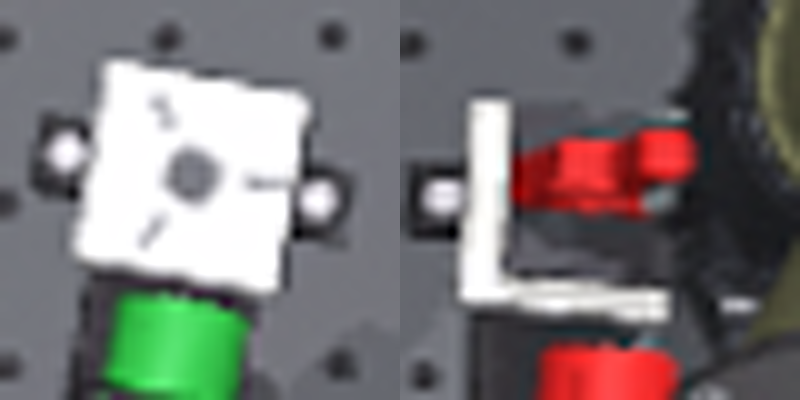

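Crop 8: red is still just above its seat and lines up with it. The green-seat corners are at about (105,60), (308,98), (72,262) and (277,293). I continue lowering.

Request:
step_arm --motion '[{"tx":-0.005,"ty":-0.015,"tz":0.06,"ax":0,"ay":0,"az":0,"claw":5},{"tx":0,"ty":0,"tz":0.12,"ax":0,"ay":0,"az":0,"claw":5},{"tx":0,"ty":0,"tz":0.1,"ax":0,"ay":0,"az":0,"claw":5},{"tx":0,"ty":0,"tz":0.06,"ax":0,"ay":0,"az":0,"claw":5},{"tx":0,"ty":0,"tz":0.03,"ax":0,"ay":0,"az":0,"claw":5},{"tx":0,"ty":0,"tz":0,"ax":0,"ay":0,"az":0,"claw":5},{"tx":0,"ty":0,"tz":0,"ax":0,"ay":0,"az":0,"claw":5},{"tx":0,"ty":0,"tz":0,"ax":0,"ay":0,"az":0,"claw":5},{"tx":0,"ty":0,"tz":0,"ax":0,"ay":0,"az":0,"claw":5},{"tx":0,"ty":0,"tz":0,"ax":0,"ay":0,"az":0,"claw":5}]'

```text
time: 27.6
ee_pos: [0.4979, -0.3454, 0.1085]
ee_rot: [0.743, 0.669, 0.0, -0.0]
force: [-3.2, 2.7, 10.2]
width: 0.154
```

```bash
python3 - <<'E'
from h import *
np.set_printoptions(precision=4,suppress=True)
plan(.4987,-.346,.108,-.103)
t=load('t7')
uv=[(300+(u+.5)/10-.5,170+(v+.5)/10-.5) for u,v in((105,60),(308,98),(72,262),(277,293))]
print('green seat',fitsq(t,uv))
for k,L in(('g',((66,152),(320,200))),): 
    a,b=[pix2w(t,300+(u+.5)/10-.5,170+(v+.5)/10-.5,.012) for u,v in L]; print((a+b)/2,np.arctan2(-(a-b)[0],(a-b)[1]))
E
```

```text
t 27.6 pos [ 0.4979 -0.3454  0.1085] yaw -0.104 F [-3.2  2.7 10.2] w 13.2 j7 0.62
 units now [-0.01   0.017  0.009]  az -0.001  units after turn [-0.01   0.017  0.009]  tilt fix ax,ay 0.0001 -0.0003
green seat (array([ 0.5559, -0.1084, -0.1807]), array([-0.0012, -0.0007,  0.0002,  0.001 ,  0.0009, -0.0012,  0.0001,
        0.0009]))
[ 0.5565 -0.1091  0.012 ] -0.1989376919839017
```

Request:
step_arm --motion '[{"tx":-0.01,"ty":0.015,"tz":-0.01,"ax":0,"ay":0,"az":0,"claw":5},{"tx":0,"ty":0,"tz":0,"ax":0,"ay":0,"az":0,"claw":15},{"tx":0,"ty":0,"tz":0,"ax":0,"ay":0,"az":0,"claw":30},{"tx":0,"ty":0,"tz":0,"ax":0,"ay":0,"az":0,"claw":45},{"tx":0,"ty":0,"tz":0,"ax":0,"ay":0,"az":0,"claw":45},{"tx":0,"ty":0,"tz":-0.2,"ax":0,"ay":0,"az":0,"claw":45},{"tx":0,"ty":0,"tz":-0.4,"ax":0,"ay":0,"az":0,"claw":45},{"tx":0,"ty":0,"tz":-0.5,"ax":0,"ay":0,"az":0,"claw":45},{"tx":0,"ty":0,"tz":-0.6,"ax":0,"ay":0,"az":0,"claw":45},{"tx":0,"ty":0,"tz":-0.6,"ax":0,"ay":0,"az":-0.05,"claw":45}]'

```text
time: 28.6
ee_pos: [0.4988, -0.3461, 0.2246]
ee_rot: [0.726, 0.688, -0.0, 0.0]
force: [0.6, -0.5, 0.0]
width: 0.53
```

```bash
python3 -c "
from h import *
plan(.473,.1146,.24,-.009)"
```

```text
t 28.6 pos [ 0.4988 -0.3461  0.2246] yaw -0.054 F [ 0.6 -0.5  0. ] w 45.2 j7 0.63
 units now [ 9.173 -1.01  -0.312]  az -0.045  units after turn [ 9.209 -0.598 -0.312]  tilt fix ax,ay 0.0 0.0003
```

Request:
step_arm --motion '[{"tx":0.4,"ty":-0.02,"tz":0,"ax":0,"ay":0,"az":-0.045,"claw":45},{"tx":0.8,"ty":-0.05,"tz":0,"ax":0,"ay":0,"az":0,"claw":45},{"tx":1,"ty":-0.06,"tz":0,"ax":0,"ay":0,"az":0,"claw":45},{"tx":1,"ty":-0.07,"tz":0,"ax":0,"ay":0,"az":0,"claw":45},{"tx":1,"ty":-0.07,"tz":0,"ax":0,"ay":0,"az":0,"claw":45},{"tx":1,"ty":-0.07,"tz":0,"ax":0,"ay":0,"az":0,"claw":45},{"tx":1,"ty":-0.07,"tz":0,"ax":0,"ay":0,"az":0,"claw":45},{"tx":1,"ty":-0.07,"tz":0,"ax":0,"ay":0,"az":0,"claw":45},{"tx":1,"ty":-0.06,"tz":0,"ax":0,"ay":0,"az":0,"claw":45},{"tx":0.7,"ty":-0.04,"tz":0,"ax":0,"ay":0,"az":0,"claw":45}]'

```text
time: 29.6
ee_pos: [0.4743, 0.102, 0.2237]
ee_rot: [0.709, 0.705, 0.001, -0.0]
force: [1.0, 0.4, -0.5]
width: 0.527
```

```bash
python3 - <<'E'
from h import *
np.set_printoptions(precision=4,suppress=True)
plan(.473,.1146,.108,-.009)
t=snap('top','t8')
print('red filter',fitfilter([(t,(382,188,44,22))],'r',[.4985,-.3455,-.104]))
a=[cv2.resize(t['frame'][y:y+40,x:x+40,::-1],None,fx=10,fy=10,interpolation=cv2.INTER_CUBIC) for x,y in((300,170),(382,185))]
cv2.imwrite('pics/c9.png',np.hstack(a))
E
```

```text
t 29.6 pos [0.4743 0.102  0.2237] yaw -0.006 F [ 1.   0.4 -0.5] w 45.0 j7 -0.22
 units now [ 0.249 -0.031  2.314]  az 0.003  units after turn [ 0.249 -0.032  2.314]  tilt fix ax,ay 0.0011 -0.0013
red filter (array([ 0.4989, -0.3464, -0.1051]), np.float64(0.04583854818523159))
```

View pics/c9.png

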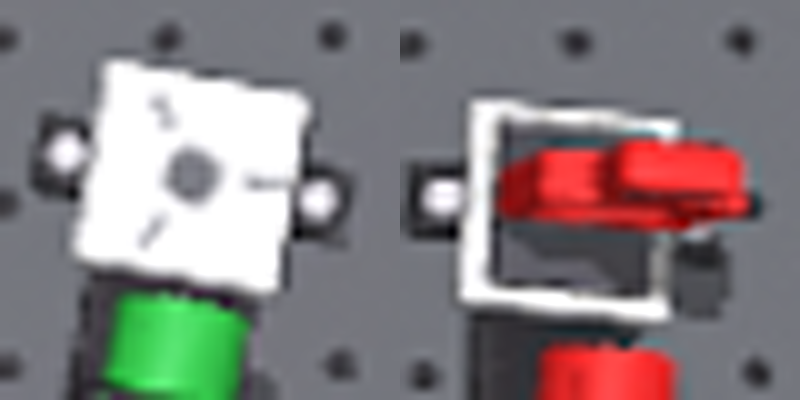

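Crop 9: red sits centred and square on the red seat; the uneven margin matches the parallax of the foot. The green-seat corners read as before. Next I descend on green at the spare seat.

Request:
step_arm --motion '[{"tx":0.15,"ty":0,"tz":0.2,"ax":0,"ay":0,"az":0,"claw":45},{"tx":0,"ty":0,"tz":0.4,"ax":0,"ay":0,"az":0,"claw":45},{"tx":0,"ty":0,"tz":0.45,"ax":0,"ay":0,"az":0,"claw":45},{"tx":0,"ty":0,"tz":0,"ax":0,"ay":0,"az":0,"claw":45},{"tx":0,"ty":0,"tz":0,"ax":0,"ay":0,"az":0,"claw":45},{"tx":0,"ty":0,"tz":0,"ax":0,"ay":0,"az":0,"claw":45},{"tx":0,"ty":0,"tz":0,"ax":0,"ay":0,"az":0,"claw":45},{"tx":0,"ty":0,"tz":0,"ax":0,"ay":0,"az":0,"claw":45},{"tx":0,"ty":0,"tz":0,"ax":0,"ay":0,"az":0,"claw":45},{"tx":0,"ty":0,"tz":0,"ax":0,"ay":0,"az":0,"claw":45}]'

```text
time: 30.65
ee_pos: [0.475, 0.1058, 0.1705]
ee_rot: [0.71, 0.704, 0.0, 0.0]
force: [0.4, -0.4, -0.6]
width: 0.532
```

```bash
python3 - <<'E'
from h import *
np.set_printoptions(precision=4,suppress=True)
plan(.473,.1146,.108,-.009)
t=load('t8')
print('green iou',seatfit2(t,[.556,-.1085,-.175],pad=4),'blue',seatfit2(load('t3'),[.558,.3335,-.15],pad=4),'red',seatfit2(load('t6'),[.4987,-.346,-.1],pad=4))
# lid + lens outline direction of the green lamp
f=t['frame'].astype(int)[190:250,295:335]; m=(f[...,1]-np.maximum(f[...,0],f[...,2])>60).astype(np.uint8)
n,l,st,ce=cv2.connectedComponentsWithStats(m); print(st.tolist(),(ce+[295,190]).round(1).tolist())
E
```

```text
t 30.65 pos [0.475  0.1058 0.1705] yaw -0.009 F [ 0.4 -0.4 -0.6] w 45.4 j7 -0.21
 units now [ 0.175 -0.042  1.25 ]  az 0.0  units after turn [ 0.175 -0.042  1.25 ]  tilt fix ax,ay 0.0004 -0.0001
green iou (array([ 0.5561, -0.1084, -0.1855]), np.float64(0.17162205740083847)) blue (array([ 0.5574,  0.3337, -0.1587]), np.float64(0.1694594770815675)) red (array([ 0.4981, -0.3469, -0.1055]), np.float64(0.12952725567058665))
[[0, 0, 40, 60, 2101], [16, 10, 14, 10, 120], [13, 20, 17, 13, 179]] [[314.2, 220.7], [317.2, 204.5], [316.0, 216.1]]
```

Request:
step_arm --motion '[{"tx":0.175,"ty":-0.04,"tz":0.3,"ax":0,"ay":0,"az":0,"claw":45},{"tx":0,"ty":0,"tz":0.4,"ax":0,"ay":0,"az":0,"claw":45},{"tx":0,"ty":0,"tz":0.35,"ax":0,"ay":0,"az":0,"claw":45},{"tx":0,"ty":0,"tz":0.19,"ax":0,"ay":0,"az":0,"claw":45},{"tx":0,"ty":0,"tz":0,"ax":0,"ay":0,"az":0,"claw":45},{"tx":0,"ty":0,"tz":0,"ax":0,"ay":0,"az":0,"claw":45},{"tx":0,"ty":0,"tz":0,"ax":0,"ay":0,"az":0,"claw":45},{"tx":0,"ty":0,"tz":0,"ax":0,"ay":0,"az":0,"claw":45},{"tx":0,"ty":0,"tz":0,"ax":0,"ay":0,"az":0,"claw":45},{"tx":0,"ty":0,"tz":0,"ax":0,"ay":0,"az":0,"claw":45}]'

```text
time: 31.65
ee_pos: [0.4731, 0.1146, 0.1086]
ee_rot: [0.71, 0.704, 0.0, 0.0]
force: [-0.5, 0.3, 0.1]
width: 0.522
```

```bash
python3 -c "
from h import *
plan(.473,.1146,.108,-.009)"
```

```text
t 31.65 pos [0.4731 0.1146 0.1086] yaw -0.009 F [-0.5  0.3  0.1] w 44.6 j7 -0.22
 units now [-0.001 -0.002  0.012]  az -0.0  units after turn [-0.001 -0.002  0.012]  tilt fix ax,ay 0.0005 -0.0002
```

Request:
step_arm --motion '[{"tx":0,"ty":0,"tz":0,"ax":0,"ay":0,"az":0,"claw":10},{"tx":0,"ty":0,"tz":0,"ax":0,"ay":0,"az":0,"claw":5},{"tx":0,"ty":0,"tz":0,"ax":0,"ay":0,"az":0,"claw":5},{"tx":0,"ty":0,"tz":0,"ax":0,"ay":0,"az":0,"claw":5},{"tx":0,"ty":0,"tz":0,"ax":0,"ay":0,"az":0,"claw":5},{"tx":0,"ty":0,"tz":0,"ax":0,"ay":0,"az":0,"claw":5},{"tx":0,"ty":0,"tz":-0.1,"ax":0,"ay":0,"az":0,"claw":5},{"tx":0,"ty":0,"tz":-0.3,"ax":0,"ay":0,"az":0,"claw":5},{"tx":0,"ty":0,"tz":-0.4,"ax":0,"ay":0,"az":0,"claw":5},{"tx":0,"ty":0,"tz":-0.4,"ax":0,"ay":0,"az":0,"claw":5}]'

```text
time: 32.65
ee_pos: [0.4729, 0.1144, 0.1688]
ee_rot: [0.71, 0.704, -0.0, -0.0]
force: [-0.2, 0.2, -2.0]
width: 0.157
```

Request:
step_arm --motion '[{"tx":0,"ty":0,"tz":-0.4,"ax":0,"ay":0,"az":0.01,"claw":5},{"tx":0,"ty":0,"tz":-0.4,"ax":0,"ay":0,"az":0.03,"claw":5},{"tx":0,"ty":0,"tz":-0.3,"ax":0,"ay":0,"az":0.04,"claw":5},{"tx":0,"ty":0,"tz":-0.2,"ax":0,"ay":0,"az":0.04,"claw":5},{"tx":0,"ty":0,"tz":0,"ax":0,"ay":0,"az":0.03,"claw":5},{"tx":0,"ty":0,"tz":0,"ax":0,"ay":0,"az":0.02,"claw":5},{"tx":0,"ty":0,"tz":0,"ax":0,"ay":0,"az":0,"claw":5},{"tx":0,"ty":0,"tz":0,"ax":0,"ay":0,"az":0,"claw":5},{"tx":0,"ty":0,"tz":0,"ax":0,"ay":0,"az":0,"claw":5},{"tx":0,"ty":0,"tz":0,"ax":0,"ay":0,"az":0,"claw":5}]'

```text
time: 33.65
ee_pos: [0.4729, 0.1145, 0.233]
ee_rot: [0.767, 0.641, -0.0, -0.0]
force: [-0.3, -1.0, -2.1]
width: 0.157
```

```bash
python3 -c "
from h import *
plan(.556,-.1085,.24,-.18)"
```

```text
t 33.65 pos [0.4729 0.1145 0.233 ] yaw -0.179 F [-0.3 -1.  -2.1] w 13.4 j7 -0.4
 units now [-4.094  2.428 -0.14 ]  az 0.001  units after turn [-4.091  2.434 -0.14 ]  tilt fix ax,ay -0.0005 0.0003
```

Request:
step_arm --motion '[{"tx":-0.15,"ty":0.1,"tz":0,"ax":0,"ay":0,"az":0,"claw":5},{"tx":-0.4,"ty":0.24,"tz":0,"ax":0,"ay":0,"az":0,"claw":5},{"tx":-0.6,"ty":0.35,"tz":0,"ax":0,"ay":0,"az":0,"claw":5},{"tx":-0.7,"ty":0.41,"tz":0,"ax":0,"ay":0,"az":0,"claw":5},{"tx":-0.7,"ty":0.41,"tz":0,"ax":0,"ay":0,"az":0,"claw":5},{"tx":-0.7,"ty":0.41,"tz":0,"ax":0,"ay":0,"az":0,"claw":5},{"tx":-0.5,"ty":0.31,"tz":0,"ax":0,"ay":0,"az":0,"claw":5},{"tx":-0.25,"ty":0.15,"tz":0,"ax":0,"ay":0,"az":0,"claw":5},{"tx":-0.1,"ty":0.05,"tz":0,"ax":0,"ay":0,"az":0,"claw":5},{"tx":0,"ty":0,"tz":0,"ax":0,"ay":0,"az":0,"claw":5}]'

```text
time: 34.65
ee_pos: [0.5558, -0.1086, 0.233]
ee_rot: [0.768, 0.641, -0.0, -0.0]
force: [-0.4, 0.9, -2.1]
width: 0.159
```

Request:
step_arm --motion '[{"tx":0,"ty":0,"tz":0.2,"ax":0,"ay":0,"az":0,"claw":5},{"tx":0,"ty":0,"tz":0.4,"ax":0,"ay":0,"az":0,"claw":5},{"tx":0,"ty":0,"tz":0.5,"ax":0,"ay":0,"az":0,"claw":5},{"tx":0,"ty":0,"tz":0.5,"ax":0,"ay":0,"az":0,"claw":5},{"tx":0,"ty":0,"tz":0.4,"ax":0,"ay":0,"az":0,"claw":5},{"tx":0,"ty":0,"tz":0.15,"ax":0,"ay":0,"az":0,"claw":5},{"tx":0,"ty":0,"tz":0,"ax":0,"ay":0,"az":0,"claw":5},{"tx":0,"ty":0,"tz":0,"ax":0,"ay":0,"az":0,"claw":5},{"tx":0,"ty":0,"tz":0,"ax":0,"ay":0,"az":0,"claw":5},{"tx":0,"ty":0,"tz":0,"ax":0,"ay":0,"az":0,"claw":5}]'

```text
time: 35.65
ee_pos: [0.5566, -0.1088, 0.1267]
ee_rot: [0.767, 0.641, 0.001, 0.001]
force: [0.6, -0.7, -2.5]
width: 0.153
```

```bash
python3 -c "
from h import *
plan(.556,-.1085,.108,-.18)"
```

```text
t 35.65 pos [ 0.5566 -0.1088  0.1267] yaw -0.179 F [ 0.6 -0.7 -2.5] w 13.0 j7 0.11
 units now [ 0.004 -0.013  0.375]  az 0.001  units after turn [ 0.004 -0.013  0.375]  tilt fix ax,ay 0.0017 -0.0001
```

Request:
step_arm --motion '[{"tx":0,"ty":0,"tz":0.06,"ax":0,"ay":0,"az":0,"claw":5},{"tx":0,"ty":0,"tz":0.12,"ax":0,"ay":0,"az":0,"claw":5},{"tx":0,"ty":0,"tz":0.1,"ax":0,"ay":0,"az":0,"claw":5},{"tx":0,"ty":0,"tz":0.06,"ax":0,"ay":0,"az":0,"claw":5},{"tx":0,"ty":0,"tz":0.02,"ax":0,"ay":0,"az":0,"claw":5},{"tx":0,"ty":0,"tz":0,"ax":0,"ay":0,"az":0,"claw":5},{"tx":0,"ty":0,"tz":0,"ax":0,"ay":0,"az":0,"claw":5},{"tx":0,"ty":0,"tz":0,"ax":0,"ay":0,"az":0,"claw":5},{"tx":0,"ty":0,"tz":0,"ax":0,"ay":0,"az":0,"claw":5},{"tx":0,"ty":0,"tz":0,"ax":0,"ay":0,"az":0,"claw":5}]'

```text
time: 36.65
ee_pos: [0.5557, -0.1087, 0.1084]
ee_rot: [0.768, 0.641, -0.0, -0.0]
force: [-2.2, 1.3, 7.9]
width: 0.154
```

```bash
python3 -c "
from h import *
plan(.556,-.1085,.108,-.18)"
```

```text
t 36.65 pos [ 0.5557 -0.1087  0.1084] yaw -0.179 F [-2.2  1.3  7.9] w 13.2 j7 0.12
 units now [0.006 0.005 0.008]  az 0.001  units after turn [0.006 0.005 0.008]  tilt fix ax,ay -0.0003 -0.0002
```

Seated. I release, rise, and move the arm back to clear the view.

Request:
step_arm --motion '[{"tx":0,"ty":0.005,"tz":-0.005,"ax":0,"ay":0,"az":0,"claw":5},{"tx":0,"ty":0,"tz":0,"ax":0,"ay":0,"az":0,"claw":15},{"tx":0,"ty":0,"tz":0,"ax":0,"ay":0,"az":0,"claw":30},{"tx":0,"ty":0,"tz":0,"ax":0,"ay":0,"az":0,"claw":45},{"tx":0,"ty":0,"tz":0,"ax":0,"ay":0,"az":0,"claw":45},{"tx":0,"ty":0,"tz":-0.2,"ax":0,"ay":0,"az":0,"claw":45},{"tx":0,"ty":0,"tz":-0.4,"ax":0,"ay":0,"az":0,"claw":45},{"tx":0,"ty":0,"tz":-0.5,"ax":0,"ay":0,"az":0,"claw":45},{"tx":0,"ty":0,"tz":-0.6,"ax":0,"ay":0,"az":0,"claw":45},{"tx":0,"ty":0,"tz":-0.6,"ax":0,"ay":0,"az":0,"claw":45}]'

```text
time: 37.65
ee_pos: [0.5561, -0.1089, 0.2248]
ee_rot: [0.768, 0.641, -0.0, 0.0]
force: [1.4, -0.6, -0.4]
width: 0.528
```

Request:
step_arm --motion '[{"tx":0.2,"ty":-0.1,"tz":-0.3,"ax":0,"ay":0,"az":0,"claw":45},{"tx":0.5,"ty":-0.2,"tz":0,"ax":0,"ay":0,"az":0,"claw":45},{"tx":0.6,"ty":-0.2,"tz":0,"ax":0,"ay":0,"az":0,"claw":45},{"tx":0.6,"ty":-0.2,"tz":0,"ax":0,"ay":0,"az":0,"claw":45},{"tx":0.6,"ty":-0.2,"tz":0,"ax":0,"ay":0,"az":0,"claw":45},{"tx":0.6,"ty":-0.2,"tz":0,"ax":0,"ay":0,"az":0,"claw":45},{"tx":0.6,"ty":-0.1,"tz":0,"ax":0,"ay":0,"az":0,"claw":45},{"tx":0.4,"ty":0,"tz":0,"ax":0,"ay":0,"az":0,"claw":45},{"tx":0.2,"ty":0,"tz":0,"ax":0,"ay":0,"az":0,"claw":45},{"tx":0,"ty":0,"tz":0,"ax":0,"ay":0,"az":0,"claw":45}]'

```text
time: 38.65
ee_pos: [0.5357, 0.1146, 0.2383]
ee_rot: [0.767, 0.642, 0.0, 0.0]
force: [0.7, -0.3, -0.1]
width: 0.527
```

```bash
python3 - <<'E'
from h import *
np.set_printoptions(precision=4,suppress=True)
print(arm.observe()['ee_pos'])
t=snap('top','t9');snap('side','s9')
for c,roi,p in(('g',(300,172,42,24),[.556,-.1085,-.18]),('r',(382,188,44,22),[.4987,-.346,-.104]),('b',(152,172,44,22),[.558,.3335,-.153])): print(c,fitfilter([(t,roi)],c,p),'want',p)
a=[cv2.resize(t['frame'][y:y+40,x:x+40,::-1],None,fx=6.5,fy=6.5,interpolation=cv2.INTER_CUBIC) for x,y in((152,165),(300,170),(382,185))]
b=cv2.resize(load('s9')['frame'][120:340,190:410,::-1],(330,330)); w=t['frame'][50:260,80:460,::-1]
w=cv2.resize(w,(450,330)); o=np.vstack([np.hstack(a),np.hstack([w,b])]); cv2.imwrite('pics/c10.png',o)
E
```

```text
[0.5357 0.1146 0.2383]
g (array([ 0.5568, -0.1103, -0.1746]), np.float64(0.12851636184696136)) want [0.556, -0.1085, -0.18]
r (array([ 0.4989, -0.3464, -0.1003]), np.float64(0.04522652453362597)) want [0.4987, -0.346, -0.104]
b (array([ 0.5587,  0.3344, -0.152 ]), np.float64(0.06655732044198892)) want [0.558, 0.3335, -0.153]
```

View pics/c10.png

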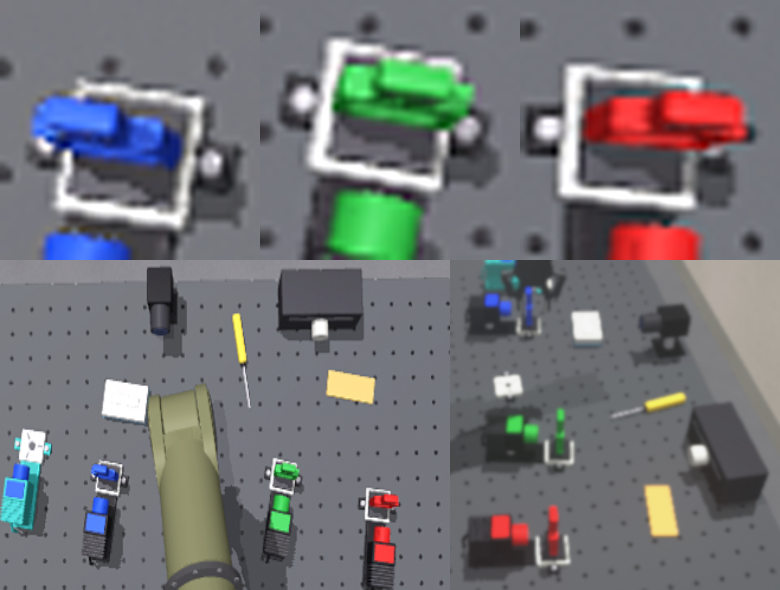

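Crop 10: all three filters stand upright and square on the seats of their own colour, with even margins. The spare seat, plate, driver and box look right, and the gripper is clear. I hand in.

```bash
python3 -c "
from cell import arm
print(arm.sign_off())"
```

```text
the job is handed in; nothing more can be done
None
```

The three filters now stand upright on the seats in front of the lamps of their own colour, and the job is handed in at about 39 s. I parked green on the spare seat, moved blue to the blue seat and red to the red seat, then moved green from the spare to the green seat.

The last top picture gave these offsets from my measured seat poses:

| Filter | Position offset | Yaw offset |
|---|---|---|
| Red | about 0.5 mm | about 0.2° |
| Blue | about 1 mm | under 0.1° |
| Green | about 2 mm | about 0.3° |

- **Green figure:** its fit was the poorest, probably because the green lens tube fell inside the fitted area. The margins around its foot looked even, and the tool released within 0.4 mm of the target.
- **Green seat angle:** my readings of it spread over about ±0.9°, from -0.169 to -0.199 rad. I used -0.18.
- **Camera disagreement:** at the start, the side camera put the filters 5–12 mm away in y from the top camera. I used the top camera, and green's tool position on the spare seat then agreed with it to about 1 mm.
- **Other checks:** contact force on the two placings read at touch-down after that, and on blue's, stayed at about 11 N or less. The sample plate, screw driver and tissue box look unmoved in the final picture; I did not measure them.

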